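Dial the code and fit the specimen case cover

ROBOT

A 6-joint arm with a two-finger parallel gripper is mounted at the origin on a cart in front of the work surface, level with it; the furniture and walls round the work are solid. World frame = base frame: x ahead of the robot, y to its left, z up, the work surface at z = 0. Lengths are in m, angles in degrees, forces in N, time in s.
With the tool pointing down it reaches from about 0.25 to 0.725 m from the base axis. Payload 9.7 kg.
Tool frame: the origin (TCP) lies midway between the tips of the shut fingers; the grasp point (between the pads) lies 19 mm behind it (bot.pinch_z is the distance from the TCP to the grasp point, in m); z points along the fingers, y is the direction in which the jaws open and shut (so a half turn about z gives the same grasp; the last joint's range is limited). The gripper opens to 85 mm and grips with 20 to 120 N. Pads are 22 mm wide; open, the fingers measure 114 mm over their backs; the gripper's body (76 mm by 85 mm) begins 54 mm behind the grasp point. The pads swing forward as they close: fully open they stand 13 mm farther back than shut.
Start: joints at [69.958, 4.979, 10.078, 95.1, 0, 90], TCP at [0.188, 0.517, 0.231] pointing down, gripper open.
Joint ranges: [-179.16, 179.16], [-48.56, 103.87], [-65.8, 70.77], [-126.05, 130.52], [-82.76, 87.17], [-180, 180]. Speed limits (degrees/s): [127.2, 127.2, 147.25, 180, 180, 180].

INTERFACE

Orientations are given as [roll, pitch, yaw] about the fixed x, y, z axes, in that order (R = Rz(yaw) Ry(pitch) Rx(roll)).
In Python, from workcell import bot, imaging gives the robot as it stands.
- The arm moves only by the tool servo_tool, never from a script. Its argument "moves" is a list that holds one entry, the list of rows, each a list of 7 numbers: the turn, a rotation vector about the tool's x, y, z in rad, then the shift along the tool's x, y, z in cm, then the finger opening in cm, from 0 to 8.54. A call has 1 to 12 rows; each row shifts and turns the pose as measured when the row begins, along the tool's axes as they then stand; what a row does not reach is not made up. A row lasts 1/12 s, in which the tool goes at most 41.7 mm and 7.16 degrees, less where a joint would pass 70% of its speed; a pose out of reach is approached as far as the arm can. A call is refused whole if a number of a shift passes 4.17 or a number of a turn 0.125, either way. A call with a gripper value outside its range is refused whole. The fingers move at their own pace and stop on an object; "force" is the grip in N (left out, the last holds). Time passes only in rows, so rows that do not move let the fingers close. It gives the time, the measured TCP pose, the force and the opening at its end, in the units of the state.
- bot.get_obs(): the state, without advancing time (a new reading comes with each control period).
- imaging.camera(name): name is "scene" or "top" or "wrist"; returns the picture (400x640x3 uint8, blue, green, red); there is no depth.
- imaging.calibration(name): a dict with "fx", "fy", "cx", "cy" (pixels), "D" ([k1, k2, p1, p2, k3] as OpenCV has them; the pictures are not rectified), "camera_from_world" (4x4, takes a point from world to camera coordinates). Camera axes: x right, y down, z forward; pixel columns grow to the right and rows downward; lengths in m; the calibration is good to about 2 mm. A picture is of the moment at which its call begins: read the wrist's pose just before it. calibration takes no time and is no camera call; for the wrist camera it gives the pose at the moment of the call.
- bot.job_done(): hands the job in, once; it reports no verdict.
The state is a dict: "time": time; "q": joint angles; "qd": joint speeds; "joint_efforts": joint torques, N m; "ee_pos": TCP position; "tcp_rot": TCP orientation; "wrist_force": force on the tool from outside, world axes, zero at the start; "torque": the same for the moment, N m; "opening": finger opening in m.
Only numpy, scipy, OpenCV 4.12 (cv2) and the standard library are available. Lean on these libraries where they do the work, as an engineer would, in place of code of your own. Each camera call takes 0.05 s, during which the arm holds its last target.

TASK

Close the specimen case. First turn the case's left dial to 3, then its right dial to 7; only then do the lock discs clear the bay, so tuck one edge of the cover plate under the retaining lip at the far end of the bay and lower the other edge until the cover lies flat on the bay's ledges, both dials still at their numbers. Do not knock over the jar or the oil bottle.

Things in the scene. Friction and masses are not known exactly. Their poses are not given: they have to be found in the camera images.
- case: grey metal specimen case, fixed, 190 x 170 mm. Origin on the desk under the middle of its open bay; +x to its far (lip) end, +y to its left, z up. Bay: 111 mm long (x +-55.5), 147 mm wide (y +-73.5), with a ledge at height 22 mm all round on which the cover rests. Side walls reach 30 mm. Near wall at x -55.5, up to 28.5 mm
- lip_edge (a point): middle of the lower front edge of the aluminium retaining lip at the far end, at case x +45.5 mm, height 32 mm. The lip overhangs the bay by 10 mm all across; underside at 32 mm (10 mm above the ledge), top at 36 mm; the far wall behind it is at x +55.5
- deck_edge (a point): middle of the upper edge of the aluminium dial deck at the near end of the bay, case x -55.5, height 38 mm; the deck runs on to x -124. Under it, at height 29 to 33 mm, each dial's lock disc sticks out up to 12 mm into the bay and stops the cover, unless the dial stands at its number (within about 0.17 rad): then the disc's flat is back under the deck
- left_dial (a joint): left dial (case +y side): angle in rad, clockwise seen from above, 0 to 5.65; stays where left. 0: pointer on the long mark, which lies toward the near (-x) side of the case; ten marks, 36 degrees (0.628 rad) apart, count 0 to 9 clockwise. 3 is at 1.885 rad; the number is met within 0.17 rad. It starts between 3.6 and 4.6. Turning takes about 0.04 Nm
- right_dial (a joint): right dial (case -y side): same scale and behaviour; 7 is at 4.398 rad. It starts between 1.7 and 2.65
- left_dial_grip (a point): on the left dial's vertical axis at case x -81.5, y +42 mm, height 57 mm, inside its black bar grip: 32 mm long, 12 mm wide, from height 42 to 68 mm, over a turning round skirt 33 mm across (top at 42 mm). The point turns with the dial: its -x axis is the pointer, along the bar, to the end with the small pointed foot and a pale line on top. Grip across the 12 mm
- right_dial_grip (a point): the same on the right dial, at case x -81.5, y -42 mm
- cover_grip (a point): middle of the black rib on the loose cover plate, 19 mm above its underside. Plate: aluminium, 107 (x) x 140 (y) x 5 mm, about 0.2 kg. Rib at its centre: 12 mm wide (x), 50 mm long (y), from 5 to 33 mm above the underside (foot flange 20 x 58 mm, up to 7 mm). Same either way round. Starts flat on the desk, rib up; seated, this point is at case x 0, y 0 (a few mm play), height 41 mm
- jar: small clear bead jar with a black cap, 46 mm across, 74 mm tall, loose bystander; origin at the centre of its underside
- oil: small dark oil bottle with a red needle cap, 30 mm across, 104 mm tall, loose bystander; origin at the centre of its underside

How it is judged:
By the outcome, as a careful person would: the job done as asked, in the order asked, and still so for the second after the job is handed in, with the robot touching nothing.
It also fails if it takes over 72 s, if anything falls off the work surface, if the arm or the gripper's body presses on something with over 40 N, if the wrist force passes 120 N, or if a joint passes its speed limit or range.

## Working session

There is one attempt and no reset: what is moved stays moved. The work goes in short steps, Python scripts to look and compute and a tool call to move; the robot and the scene stay as the last step left them, time stands still between calls to the robot, and variables do not carry over. Pictures are saved under pics/ and viewed, and the job is handed in when it is done.

Besides the shell and the picture viewer there is one more tool, called after "Request:" as name(argument=value, ...), one argument or row to a line, values as JSON. servo_tool: Moves the arm, as the interface text tells. Its arguments: {"type":"object","properties":{"moves":{"type":"array","items":{"type":"array","items":{"type":"array","items":{"type":"number"}}}},"force":{"type":"number"}},"required":["moves"]}

```bash
mkdir -p pics; ls
python3 - <<'E'
from workcell import bot, imaging
import cv2
print(bot.get_obs())
for n in ["scene","top","wrist"]:
    cv2.imwrite(f"pics/{n}0.png",imaging.camera(n)); 
    c=imaging.calibration(n);print(n,c)
E
```

```text
pics
{'time': 0.0, 'q': array([6.99556611e+01, 5.01031604e+00, 1.00322620e+01, 9.51001063e+01,
       3.81184286e-04, 8.99989236e+01]), 'qd': array([-0.03086635,  0.05055236, -0.0114877 ,  0.00365313, -0.00767412,
       -0.08121194]), 'joint_efforts': array([-1.43947542e-03, -5.20391572e+01,  4.64800751e+01,  1.67046511e-02,
        8.17470618e-05,  1.26909887e-05]), 'ee_pos': array([0.18842426, 0.51645308, 0.23057097]), 'tcp_rot': array([-1.79921840e+02, -3.82652327e-04,  1.59956737e+02]), 'wrist_force': array([1.07001723, 0.54838024, 0.00248208]), 'torque': array([0.02147923, 0.00058621, 0.00160137]), 'opening': 0.08521031355452414}
scene {'fx': 494.11621742522476, 'fy': 494.11621742522476, 'cx': 321.3160019468755, 'cy': 204.14092288769734, 'D': array([-0.06153202,  0.        ,  0.        ,  0.        ,  0.        ]), 'camera_from_world': array([[ 0.75411488, -0.65673346, -0.00344987, -0.35212952],
       [-0.45651443, -0.52041626, -0.72163806,  0.284462  ],
       [ 0.47212849,  0.54577292, -0.69226195,  1.26894199],
       [ 0.        ,  0.        ,  0.        ,  1.        ]])}

[... 394 characters left out ...]
,  1.41497464e-03, -9.73599976e-01,
         1.49768921e+00],
       [ 0.00000000e+00,  0.00000000e+00,  0.00000000e+00,
         1.00000000e+00]])}
wrist {'fx': 286.97574516876995, 'fy': 286.97574516876995, 'cx': 318.8318034602759, 'cy': 195.73003064327557, 'D': array([-0.02156599,  0.        ,  0.        ,  0.        ,  0.        ]), 'camera_from_world': array([[ 3.42642658e-01,  9.39465465e-01, -8.05977387e-04,
        -5.49419334e-01],
       [ 9.02066666e-01, -3.28762641e-01,  2.79626278e-01,
        -3.62749753e-02],
       [ 2.62434256e-01, -9.65389366e-02, -9.60108585e-01,
         3.77955520e-01],
       [ 0.00000000e+00,  0.00000000e+00,  0.00000000e+00,
         1.00000000e+00]])}
```

View pics/scene0.png

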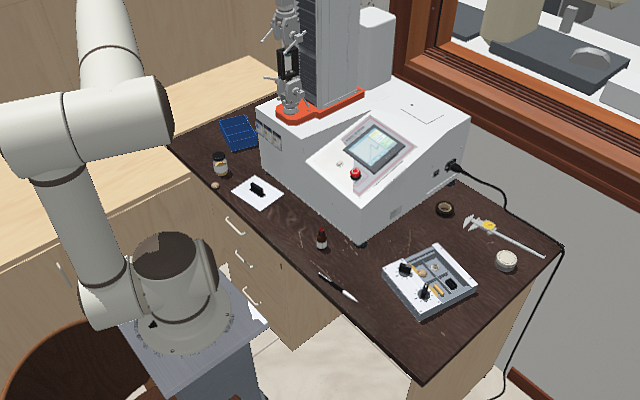

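View pics/top0.png

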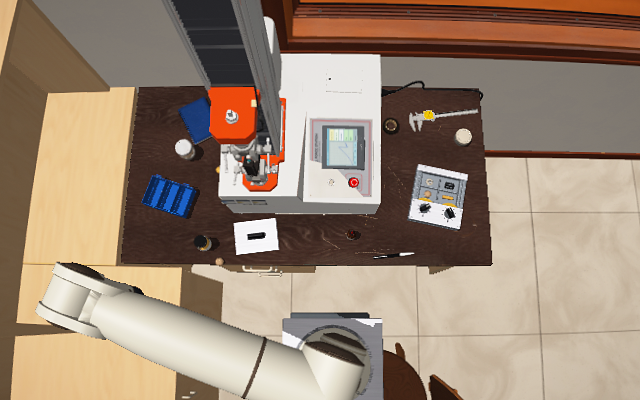

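View pics/wrist0.png

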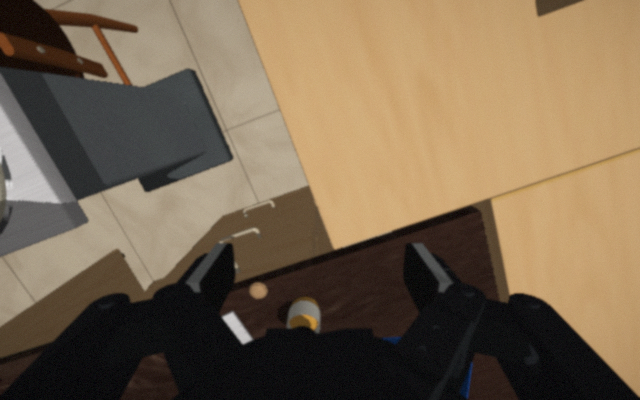

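The top view shows the case near (438,196), cover (256,236), jar (204,242) and oil bottle (354,235). Next I'll zoom in and write a ray helper.

```bash
cat > h.py <<'E'
import numpy as np, cv2
from workcell import bot, imaging
from scipy.spatial.transform import Rotation as Rn
def ray(c,px):
    K=np.array([[c['fx'],0,c['cx']],[0,c['fy'],c['cy']],[0,0,1]])
    u=cv2.undistortPoints(np.array(px,float).reshape(-1,1,2),K,c['D']).reshape(-1,2)
    M=c['camera_from_world'];R=M[:3,:3];t=M[:3,3]
    return -R.T@t, np.c_[u,np.ones(len(u))]@R
def onz(c,px,z):
    o,d=ray(c,px); return o+d*((z-o[2])/d[:,2])[:,None]
def proj(c,P):
    K=np.array([[c['fx'],0,c['cx']],[0,c['fy'],c['cy']],[0,0,1]])
    M=c['camera_from_world']
    return cv2.projectPoints(np.array(P,float).reshape(-1,1,3),cv2.Rodrigues(M[:3,:3])[0],M[:3,3],K,c['D'])[0].reshape(-1,2)
def tri(c1,p1,c2,p2):
    o1,d1=ray(c1,[p1]);o2,d2=ray(c2,[p2]);d1=d1[0];d2=d2[0]
    s=np.linalg.lstsq(np.c_[d1,-d2],o2-o1,rcond=None)[0]
    a=o1+s[0]*d1;b=o2+s[1]*d2
    return (a+b)/2,np.linalg.norm(a-b)
E
python3 - <<'E'
import cv2
t=cv2.imread('pics/top0.png');s=cv2.imread('pics/scene0.png')
def z(im,x,y,w,h,f,n): cv2.imwrite(n,cv2.resize(im[y:y+h,x:x+w],None,fx=f,fy=f,interpolation=cv2.INTER_CUBIC))
z(t,400,155,80,80,7,'pics/tcase.png')
z(s,375,235,110,90,7,'pics/scase.png')
z(t,185,205,110,60,7,'pics/tcov.png')
E
```

```text
(no output)
```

View pics/tcase.png

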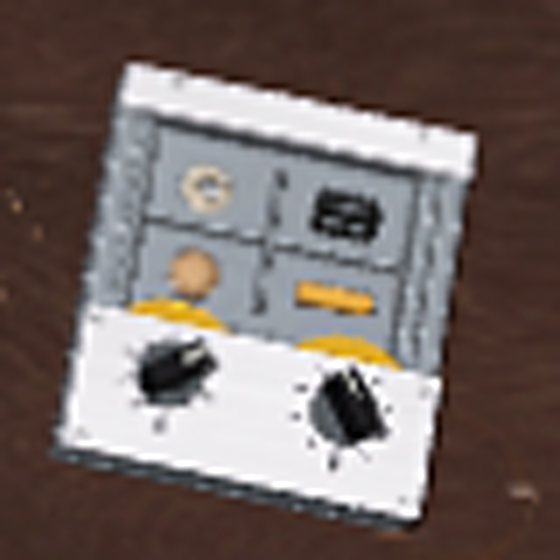

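View pics/scase.png

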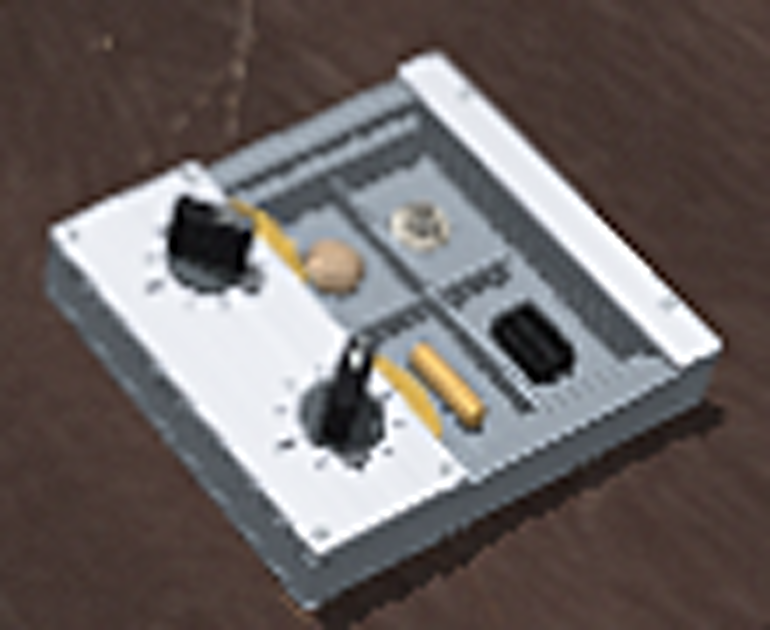

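View pics/tcov.png

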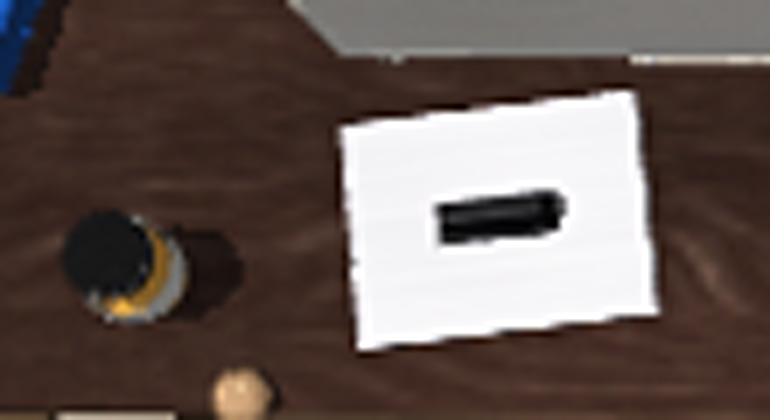

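```bash
cat > fit0.py <<'E'
from h import *
from scipy.optimize import least_squares
ct=imaging.calibration('top');cs=imaging.calibration('scene')
m=lambda p,o:(np.array(p,float)+.5)/7-.5+np.array(o)
C=np.array([[-.0555,.085,.038],[-.0555,-.085,.038],[-.124,-.085,.038],[-.124,.085,.038],[.066,.085,.036],[.066,-.085,.036]])
pt=m([(93,303),(440,378),(420,519),(60,443),(127,62),(477,133)],(400,155))
ps=m([(195,160),(465,480),(318,553),(50,235),(435,52),(720,345)],(375,235))
def T(v,C):
    c,s=np.cos(v[2]),np.sin(v[2]);return np.c_[C[:,0]*c-C[:,1]*s+v[0],C[:,0]*s+C[:,1]*c+v[1],C[:,2]]
def fit(C,l,x0):
    f=lambda v:np.concatenate([(proj(c,T(v,C))-p).ravel() for c,p in l])
    r=least_squares(f,x0,loss='soft_l1');return r.x,f(r.x).reshape(-1,2)
for l in ([(ct,pt)],[(cs,ps)],[(ct,pt),(cs,ps)]):
    v,r=fit(C,l,[.5,-.25,-.2]);print('case',v[:2].round(4),np.degrees(v[2]).round(2),'\n',r.round(1).tolist())
P=np.array([[.0535,.07,.005],[.0535,-.07,.005],[-.0535,-.07,.005],[-.0535,.07,.005]])
pc=m([(340,127),(632,90),(658,313),(360,350)],(185,205))
w,r=fit(P,[(ct,pc)],[.45,.2,.1]);print('cover',w[:2].round(4),np.degrees(w[2]).round(2),r.round(1).tolist())
G=T(v,np.array([[-.0815,.042,.068],[-.0815,-.042,.068]]));print('dials',G.round(4).tolist())
for n,px,i in(('L',(195,352),0),('R',(352,378),1)):
    q=onz(ct,m([px],(400,155)),.068)[0];d=q-G[i]
    a=np.arctan2(d[1],d[0])-v[2]; print(n,d.round(4),'cw',(np.pi-a)%(2*np.pi))
print('jar',onz(ct,m([(108,252)],(185,205)),.074),'oil',onz(ct,[(354,235)],.104))
E
python3 fit0.py
```

```text
case [ 0.5726 -0.3556] -11.78 
 [[-0.7, -0.0], [0.1, -0.2], [-0.1, -0.2], [0.5, -0.0], [0.3, 0.1], [-0.2, 0.4]]
case [ 0.5725 -0.354 ] -11.82 
 [[-0.3, 0.4], [0.5, -0.5], [-0.1, 0.4], [-0.2, -0.6], [0.1, 0.1], [0.0, 0.1]]
case [ 0.5724 -0.3546] -11.79 
 [[-1.0, 0.0], [-0.2, -0.1], [-0.4, -0.2], [0.2, 0.0], [0.1, 0.1], [-0.5, 0.4], [-0.1, 0.6], [0.7, -0.3], [0.1, 0.6], [-0.1, -0.5], [0.3, 0.2], [0.2, 0.3]]
cover [0.4112 0.2534] 7.79 [[-0.0, -0.0], [0.1, -0.0], [-0.1, -0.0], [0.1, 0.0]]
dials [[0.5012, -0.2969, 0.068], [0.4841, -0.3791, 0.068]]
L [ 0.0043 -0.0073  0.    ] cw 3.9766467064887285
R [0.0096 0.0023 0.    ] cw 2.705110864076759
jar [[0.38375103 0.41997627 0.074     ]] oil [[ 0.40076891 -0.06421426  0.104     ]]
```

```bash
cat > plan.py <<'E'
import sys
from h import *
def cur():
    o=bot.get_obs(); return o,np.array(o['ee_pos']),Rn.from_euler('xyz',o['tcp_rot'],degrees=True)
def show():
    o,p,R=cur();print('t %.2f'%o['time'],'p',p.round(4),'rpy',np.round(o['tcp_rot'],1),'q',np.round(o['q'],1),'F',np.round(o['wrist_force'],1),'T',np.round(o['torque'],2),'open %.4f'%o['opening'])
def plan(pos,rpy=None,step=.0417,n=None,turn=.12):
    """equal world steps; prints rows in tool axes (ideal following)"""
    o,p,R=cur(); Rt=R if rpy is None else Rn.from_euler('xyz',rpy,degrees=True)
    dv=(R.inv()*Rt).as_rotvec(); d=np.array(pos)-p
    N=n or max(1,int(np.ceil(np.linalg.norm(d)/step)),int(np.ceil(np.abs(dv).max()/turn)))
    show();print('N',N,'turn/row',(dv/N).round(3),'total shift tool cm',(R.inv().apply(d)*100).round(2))
    Rk=R
    for k in range(N):
        print('[%s]'%', '.join('%g'%x for x in [*(dv/N).round(3),*(Rk.inv().apply(d/N)*100).round(2)]),end=',\n' if k%12==11 else ',')
        Rk=Rk*Rn.from_rotvec(dv/N)
    print()
def dn(yaw): return [180,0,yaw]
if __name__=='__main__': eval(sys.argv[1])
E
python3 plan.py "plan([.38,-.2,.25],dn(160))"
```

```text
t 0.15 p [0.1884 0.5165 0.2307] rpy [-179.9   -0.   160. ] q [70.   5.  10.  95.1  0.  90. ] F [ 0.2  0.4 -0.9] T [-0.01 -0.01  0.  ] open 0.0852
N 18 turn/row [-0. -0. -0.] total shift tool cm [-42.55 -60.75  -1.86]
[-0, -0, -0, -2.36, -3.37, -0.1],[-0, -0, -0, -2.36, -3.38, -0.1],[-0, -0, -0, -2.36, -3.38, -0.1],[-0, -0, -0, -2.36, -3.38, -0.1],[-0, -0, -0, -2.36, -3.38, -0.1],[-0, -0, -0, -2.36, -3.38, -0.1],[-0, -0, -0, -2.36, -3.38, -0.1],[-0, -0, -0, -2.36, -3.38, -0.1],[-0, -0, -0, -2.36, -3.38, -0.11],[-0, -0, -0, -2.36, -3.38, -0.11],[-0, -0, -0, -2.36, -3.38, -0.11],[-0, -0, -0, -2.36, -3.38, -0.11],
[-0, -0, -0, -2.36, -3.38, -0.11],[-0, -0, -0, -2.36, -3.38, -0.11],[-0, -0, -0, -2.36, -3.38, -0.11],[-0, -0, -0, -2.36, -3.38, -0.11],[-0, -0, -0, -2.36, -3.38, -0.11],[-0, -0, -0, -2.36, -3.38, -0.11],
```

Request:
servo_tool(
  moves=[
    [[0, 0, 0, -2.36, -3.38, -0.1, 4.5], [0, 0, 0, -2.36, -3.38, -0.1, 4.5], [0, 0, 0, -2.36, -3.38, -0.1, 4.5], [0, 0, 0, -2.36, -3.38, -0.1, 4.5], [0, 0, 0, -2.36, -3.38, -0.1, 4.5], [0, 0, 0, -2.36, -3.38, -0.1, 4.5], [0, 0, 0, -2.36, -3.38, -0.1, 4.5], [0, 0, 0, -2.36, -3.38, -0.1, 4.5], [0, 0, 0, -2.36, -3.38, -0.1, 4.5], [0, 0, 0, -2.36, -3.38, -0.1, 4.5], [0, 0, 0, -2.36, -3.38, -0.1, 4.5], [0, 0, 0, -2.36, -3.38, -0.1, 4.5]],
  ],
)

```text
time: 1.15
ee_pos: [0.3128, 0.0363, 0.2379]
tcp_rot: [-179.4, 0.1, 160.8]
wrist_force: [1.8, 1.4, 0.0]
opening: 0.045
```

```bash
python3 plan.py "plan([.38,-.2,.25],dn(120))"
```

```text
t 1.15 p [0.3128 0.0363 0.2379] rpy [-1.794e+02  1.000e-01  1.608e+02] q [  7.1 -26.4 -15.8 100.8  -0.5  26.3] F [1.8 1.4 0. ] T [-0.02 -0.08  0.01] open 0.0450
N 6 turn/row [-0.001  0.001  0.119] total shift tool cm [-14.12 -20.11  -1.  ]
[-0.001, 0.001, 0.119, -2.35, -3.35, -0.17],[-0.001, 0.001, 0.119, -2.73, -3.05, -0.17],[-0.001, 0.001, 0.119, -3.08, -2.7, -0.18],[-0.001, 0.001, 0.119, -3.37, -2.32, -0.19],[-0.001, 0.001, 0.119, -3.62, -1.91, -0.19],[-0.001, 0.001, 0.119, -3.82, -1.46, -0.2],
```

Request:
servo_tool(
  moves=[
    [[0, 0, 0.119, -2.35, -3.35, -0.17, 4.5], [0, 0, 0.119, -2.73, -3.05, -0.17, 4.5], [0, 0, 0.119, -3.08, -2.7, -0.18, 4.5], [0, 0, 0.119, -3.37, -2.32, -0.19, 4.5], [0, 0, 0.119, -3.62, -1.91, -0.19, 4.5], [0, 0, 0.119, -3.82, -1.46, -0.2, 4.5]],
  ],
)

```text
time: 1.65
ee_pos: [0.3742, -0.2062, 0.2517]
tcp_rot: [-179.9, 0.6, 118.3]
wrist_force: [1.0, 0.4, 0.5]
opening: 0.0446
```

```bash
python3 plan.py "plan([.490,-.33,.2],dn(120))"
```

```text
t 1.65 p [ 0.3742 -0.2062  0.2517] rpy [-179.9    0.6  118.3] q [-28.6 -11.6  -3.4  97.8  -0.4  33.2] F [1.  0.4 0.5] T [ 0.03 -0.07 -0.01] open 0.0446
N 5 turn/row [-0.001  0.002 -0.006] total shift tool cm [-16.34   4.35   5.32]
[-0.001, 0.002, -0.006, -3.27, 0.87, 1.06],[-0.001, 0.002, -0.006, -3.28, 0.85, 1.06],[-0.001, 0.002, -0.006, -3.28, 0.83, 1.05],[-0.001, 0.002, -0.006, -3.29, 0.81, 1.05],[-0.001, 0.002, -0.006, -3.3, 0.79, 1.04],
```

Request:
servo_tool(
  moves=[
    [[0, 0.002, -0.006, -3.27, 0.87, 1.06, 4.5], [0, 0.002, -0.006, -3.27, 0.85, 1.06, 4.5], [0, 0.002, -0.006, -3.27, 0.83, 1.06, 4.5], [0, 0.002, -0.006, -3.27, 0.81, 1.06, 4.5], [0, 0.002, -0.006, -3.27, 0.79, 1.06, 4.5], [0, 0, 0, 0, 0, 0, 4.5]],
  ],
)

```text
time: 2.15
ee_pos: [0.4917, -0.3458, 0.1939]
tcp_rot: [-179.8, -0.1, 119.0]
wrist_force: [0.5, 0.3, -0.9]
opening: 0.0451
```

Run:
```python
from plan import *
import pickle
show();c=imaging.calibration('wrist');im=imaging.camera('wrist');cv2.imwrite('pics/w1.png',im);pickle.dump(c,open('w1.pkl','wb'))
print(proj(c,[[.5012,-.2969,.068],[.4841,-.3791,.068]]))
```

```text
t 2.15 p [ 0.4917 -0.3458  0.1939] rpy [-1.798e+02 -1.000e-01  1.190e+02] q [-35.   11.6  13.4  91.9  -0.2  26. ] F [ 0.5  0.3 -0.9] T [-0.01 -0.04 -0.04] open 0.0451
[[353.87860478 149.01346906]
 [296.36932499 213.60984717]]
```

View pics/w1.png

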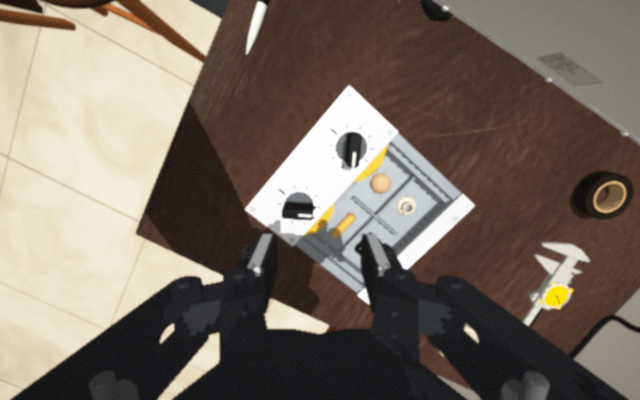

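Wrist view: left dial near (352,150), right dial near (297,208), as predicted within a few pixels. Zooming in for the pointers and deck corners.

Run:
```python
import cv2
t=cv2.imread('pics/w1.png')
cv2.imwrite('pics/w1z.png',cv2.resize(t[80:230,240:400],None,fx=4,fy=4,interpolation=cv2.INTER_CUBIC))
cv2.imwrite('pics/w1z.png',cv2.resize(t[120:225,270:380],None,fx=5.5,fy=5.5,interpolation=cv2.INTER_CUBIC))
cv2.imwrite('pics/w1y.png',cv2.resize(t[80:230,240:480],None,fx=3,fy=3,interpolation=cv2.INTER_CUBIC))
```

```text
(no output)
```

View pics/w1z.png

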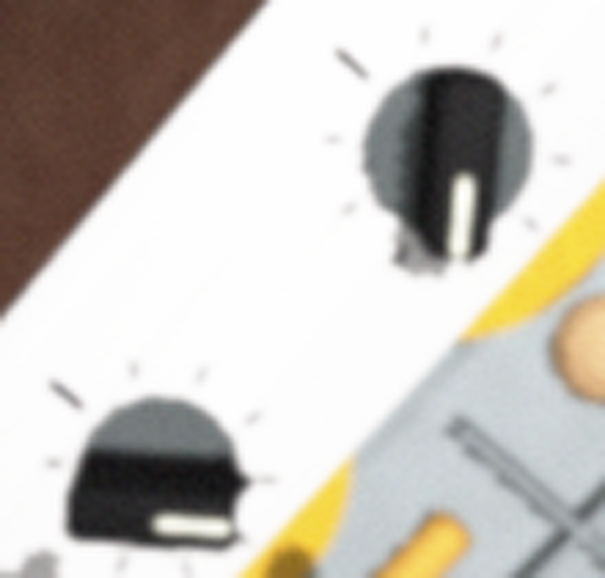

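View pics/w1y.png

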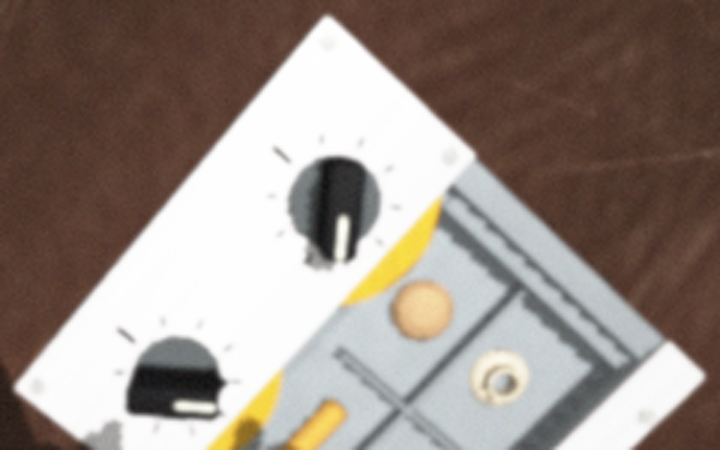

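Run:
```python
import pickle
exec(open('fit0.py').read().split("for l in")[0])
c=pickle.load(open('w1.pkl','rb'))
f=lambda p,s,o:(np.array(p,float)+.5)/s-.5+np.array(o)
pw=f([(472,156),(14,387),(328,15),(706,376)],3,(240,80))
v,r=fit(C[[0,2,3,4]],[(c,pw)],[.57,-.35,-.2]);print(v[:2].round(4),np.degrees(v[2]),r.round(1).tolist())
G=T(v,np.array([[-.0815,.042,.068],[-.0815,-.042,.068]]));print(G.round(4).tolist())
yaw=v[2]
for n,a,b in(('L',(464,175),(458,252)),('R',(155,522),(232,527))):
    q=onz(c,f([a,b],5.5,(270,120)),.068);d=q[1]-q[0];w=np.arctan2(d[1],d[0])
    print(n,q.round(4).tolist(),'cw',(np.pi-(w-yaw))%(2*np.pi),'world dir',np.degrees(w))
```

```text
[ 0.573  -0.3558] -11.970928036278401 [[1.2, -0.2], [-0.6, 0.5], [-0.4, -0.3], [0.1, 0.4]]
[[0.502, -0.2978, 0.068], [0.4846, -0.38, 0.068]]
L [[0.5024, -0.2988, 0.068], [0.5083, -0.3106, 0.068]] cw 4.04255788144666 world dir -63.592433080519406
R [[0.4858, -0.3793, 0.068], [0.4983, -0.3734, 0.068]] cw 2.4946363764091726 world dir 25.09693617566701
```

```bash
python3 plan.py "plan([.5016,-.2973,.09],dn(116.4))"
```

```text
t 2.20 p [ 0.4904 -0.3443  0.1956] rpy [-1.798e+02 -1.000e-01  1.190e+02] q [-35.   11.4  13.3  92.   -0.1  26. ] F [-0.9 -1.1 -0.4] T [0.02 0.01 0.  ] open 0.0449
N 3 turn/row [-0.001 -0.     0.015] total shift tool cm [ 3.56  3.29 10.56]
[-0.001, -0, 0.015, 1.19, 1.1, 3.52],[-0.001, -0, 0.015, 1.2, 1.08, 3.52],[-0.001, -0, 0.015, 1.22, 1.05, 3.52],
```

Request:
servo_tool(
  moves=[
    [[0, 0, 0.015, 1.2, 1.1, 3.5, 4.5], [0, 0, 0.015, 1.2, 1.1, 3.5, 4.5], [0, 0, 0.015, 1.2, 1.0, 3.5, 4.5], [0, 0, 0, 0, 0, 0, 4.5]],
  ],
)

```text
time: 2.53
ee_pos: [0.5006, -0.2968, 0.0892]
tcp_rot: [-179.8, 0.0, 116.1]
wrist_force: [-0.8, 1.4, -1.5]
opening: 0.045
```

```bash
python3 plan.py "plan([.5016,-.2973,.047],dn(116.4),n=3)"
```

```text
t 2.53 p [ 0.5006 -0.2968  0.0892] rpy [-179.8    0.   116.1] q [-30.6   9.   -1.3  79.8  -0.2  33.3] F [-0.8  1.4 -1.5] T [0.03 0.1  0.01] open 0.0450
N 3 turn/row [-0.001  0.    -0.002] total shift tool cm [-0.08  0.08  4.22]
[-0.001, 0, -0.002, -0.03, 0.03, 1.41],[-0.001, 0, -0.002, -0.03, 0.02, 1.41],[-0.001, 0, -0.002, -0.03, 0.02, 1.41],
```

Request:
servo_tool(
  moves=[
    [[0, 0, 0, -0.03, 0.03, 1.4, 4.5], [0, 0, 0, -0.03, 0.02, 1.4, 4.5], [0, 0, 0, -0.03, 0.02, 1.4, 4.5], [0, 0, 0, 0, 0, 0, 3], [0, 0, 0, 0, 0, 0, 2], [0, 0, 0, 0, 0, 0, 0.8], [0, 0, 0, 0, 0, 0, 0.8], [0, 0, 0, 0, 0, 0, 0.8], [0, 0, 0, 0, 0, 0, 0.8]],
  ],
  force=30,
)

```text
time: 3.28
ee_pos: [0.502, -0.2973, 0.054]
tcp_rot: [179.9, 0.3, 116.3]
wrist_force: [1.2, 1.7, -8.3]
opening: 0.011
```

```bash
python3 plan.py "show()"
```

```text
t 3.28 p [ 0.502  -0.2973  0.054 ] rpy [179.9   0.3 116.3] q [-30.6   9.4  -4.6  75.6  -0.1  33.1] F [ 1.2  1.7 -8.3] T [ 0.09 -0.35  0.05] open 0.0110
```

Request:
servo_tool(
  moves=[
    [[0, 0, 0, 0, 0, 0, 2], [0, 0, 0, 0, 0, 0, 2], [0, 0, 0, 0, 0, 0, 2]],
  ],
)

```text
time: 3.53
ee_pos: [0.5029, -0.2983, 0.0569]
tcp_rot: [179.8, 0.6, 116.3]
wrist_force: [-0.2, -0.2, 1.2]
opening: 0.0197
```

Run:
```python
from plan import *
show();cv2.imwrite('pics/w2.png',imaging.camera('wrist'))
```

```text
t 3.53 p [ 0.5029 -0.2983  0.0569] rpy [179.8   0.6 116.3] q [-30.6   9.3  -4.4  75.7  -0.2  33.1] F [-0.2 -0.2  1.2] T [-0.02  0.05  0.01] open 0.0197
```

View pics/w2.png

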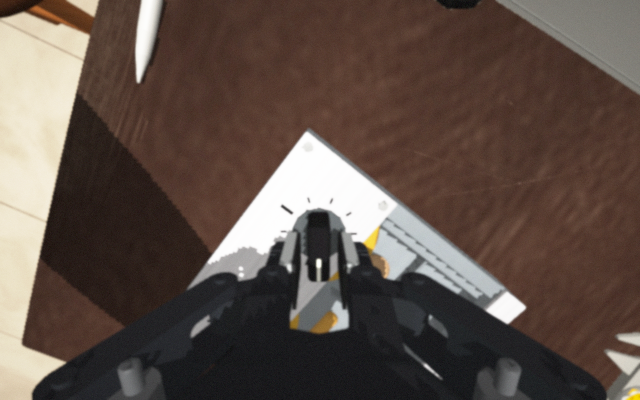

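Request:
servo_tool(
  moves=[
    [[0, 0, 0, 0.1, 0, 0.4, 2], [0, 0, 0, 0, 0, 0.4, 2]],
  ],
)

```text
time: 3.75
ee_pos: [0.5035, -0.2983, 0.0508]
tcp_rot: [179.7, 0.8, 116.3]
wrist_force: [0.2, 0.4, -0.1]
opening: 0.0197
```

```bash
python3 plan.py "plan([.5016,-.2973,.047],dn(116.4),n=1)"
```

```text
t 3.75 p [ 0.5035 -0.2983  0.0508] rpy [179.7   0.8 116.3] q [-30.6   9.3  -5.1  74.8  -0.2  33.1] F [ 0.2  0.4 -0.1] T [-0.    0.02 -0.01] open 0.0197
N 1 turn/row [ 0.005  0.013 -0.002] total shift tool cm [ 0.18 -0.13  0.38]
[0.005, 0.013, -0.002, 0.18, -0.13, 0.38],
```

Request:
servo_tool(
  moves=[
    [[0, 0.01, 0, 0.15, -0.1, 0.35, 2], [0, 0, 0, 0, 0, 0, 1.6], [0, 0, 0, 0, 0, 0, 1.4]],
  ],
)

```text
time: 4.0
ee_pos: [0.5015, -0.2971, 0.0461]
tcp_rot: [179.7, 0.1, 116.3]
wrist_force: [0.8, 0.2, -1.0]
opening: 0.0141
```

Request:
servo_tool(
  moves=[
    [[0, 0, 0, 0, 0, 0, 1.0], [0, 0, 0, 0, 0, 0, 0.9]],
  ],
)

```text
time: 4.17
ee_pos: [0.5019, -0.2968, 0.0462]
tcp_rot: [179.7, 0.1, 116.3]
wrist_force: [0.2, -0.6, -0.3]
opening: 0.0116
```

```bash
python3 plan.py "show()"
```

```text
t 4.17 p [ 0.5019 -0.2968  0.0462] rpy [1.797e+02 1.000e-01 1.163e+02] q [-30.7   9.7  -5.2  74.9   0.2  33. ] F [ 0.2 -0.6 -0.3] T [-0.07  0.2  -0.03] open 0.0116
```

Request:
servo_tool(
  moves=[
    [[0, 0, -0.06, 0, 0, 0, 0.8], [0, 0, -0.12, 0, 0, 0, 0.8], [0, 0, -0.12, 0, 0, 0, 0.8], [0, 0, -0.12, 0, 0, 0, 0.8], [0, 0, -0.12, 0, 0, 0, 0.8], [0, 0, -0.12, 0, 0, 0, 0.8]],
  ],
)

```text
time: 4.67
ee_pos: [0.5014, -0.2973, 0.0462]
tcp_rot: [179.9, 0.2, 155.4]
wrist_force: [0.4, -0.3, 0.3]
opening: 0.0113
```

```bash
python3 plan.py "plan([.5016,-.2973,.046],dn(-120))"
```

```text
t 4.67 p [ 0.5014 -0.2973  0.0462] rpy [179.9   0.2 155.4] q [-30.7   9.7  -5.2  74.9   0.1  -6.1] F [ 0.4 -0.3  0.3] T [-0.05 -0.02 -0.04] open 0.0113
N 13 turn/row [-0.     0.    -0.114] total shift tool cm [-0.02  0.01  0.02]
[-0, 0, -0.114, -0, 0, 0],[-0, 0, -0.114, -0, 0, 0],[-0, 0, -0.114, -0, 0, 0],[-0, 0, -0.114, -0, 0, 0],[-0, 0, -0.114, -0, 0, 0],[-0, 0, -0.114, -0, 0, 0],[-0, 0, -0.114, -0, -0, 0],[-0, 0, -0.114, -0, -0, 0],[-0, 0, -0.114, -0, -0, 0],[-0, 0, -0.114, -0, -0, 0],[-0, 0, -0.114, -0, -0, 0],[-0, 0, -0.114, -0, -0, 0],
[-0, 0, -0.114, -0, -0, 0],
```

Request:
servo_tool(
  moves=[
    [[0, 0, -0.12, 0, 0, 0, 0.8], [0, 0, -0.12, 0, 0, 0, 0.8], [0, 0, -0.12, 0, 0, 0, 0.8], [0, 0, -0.12, 0, 0, 0, 0.8], [0, 0, -0.12, 0, 0, 0, 0.8], [0, 0, -0.12, 0, 0, 0, 0.8], [0, 0, -0.12, 0, 0, 0, 0.8], [0, 0, -0.12, 0, 0, 0, 0.8], [0, 0, -0.12, 0, 0, 0, 0.8], [0, 0, -0.12, 0, 0, 0, 0.8], [0, 0, -0.12, 0, 0, 0, 0.8], [0, 0, -0.1, 0, 0, 0, 0.8]],
  ],
)

```text
time: 5.67
ee_pos: [0.5018, -0.2987, 0.0462]
tcp_rot: [-179.7, -0.0, -119.7]
wrist_force: [2.3, 0.7, -0.1]
opening: 0.0112
```

```bash
python3 plan.py "plan([.5016,-.2973,.046],dn(-120))"
```

```text
t 5.67 p [ 0.5018 -0.2987  0.0462] rpy [-179.7   -0.  -119.7] q [-30.8   9.8  -5.1  74.8  -0.  -91. ] F [ 2.3  0.7 -0.1] T [ 0.13 -0.18 -0.09] open 0.0112
N 1 turn/row [-0.005 -0.     0.005] total shift tool cm [-0.11  0.08  0.02]
[-0.005, -0, 0.005, -0.11, 0.08, 0.02],
```

Request:
servo_tool(
  moves=[
    [[0, 0, 0, 0, 0, 0, 2], [0, 0, 0, 0, 0, 0, 3], [0, 0, 0, 0, 0, -2, 4.5], [0, 0, 0, 0, 0, -4, 4.5], [0, 0, 0, 0, 0, -4, 4.5], [0, 0, 0, 0, 0, -4, 4.5]],
  ],
)

```text
time: 6.17
ee_pos: [0.4965, -0.296, 0.1797]
tcp_rot: [179.2, -0.1, -120.5]
wrist_force: [1.4, -0.5, 0.8]
opening: 0.0452
```

```bash
python3 plan.py "plan([.495,-.33,.19],dn(-155))"
```

```text
t 6.17 p [ 0.4965 -0.296   0.1797] rpy [ 1.792e+02 -1.000e-01 -1.205e+02] q [-30.8   8.9   8.7  90.6  -0.1 -90.2] F [ 1.4 -0.5  0.8] T [-0.04 -0.05  0.04] open 0.0452
N 6 turn/row [ 0.002 -0.001  0.1  ] total shift tool cm [ 3.   -1.58 -1.05]
[0.002, -0.001, 0.1, 0.5, -0.26, -0.17],[0.002, -0.001, 0.1, 0.47, -0.31, -0.17],[0.002, -0.001, 0.1, 0.44, -0.36, -0.17],[0.002, -0.001, 0.1, 0.4, -0.4, -0.17],[0.002, -0.001, 0.1, 0.36, -0.44, -0.17],[0.002, -0.001, 0.1, 0.31, -0.47, -0.17],
```

Request:
servo_tool(
  moves=[
    [[0.002, 0, 0.1, 0.5, -0.26, -0.17, 4.5], [0.002, 0, 0.1, 0.47, -0.31, -0.17, 4.5], [0.002, 0, 0.1, 0.44, -0.36, -0.17, 4.5], [0.002, 0, 0.1, 0.4, -0.4, -0.17, 4.5], [0.002, 0, 0.1, 0.36, -0.44, -0.17, 4.5], [0.002, 0, 0.1, 0.31, -0.47, -0.17, 4.5], [0, 0, 0, 0, 0, 0, 4.5]],
  ],
)

```text
time: 6.75
ee_pos: [0.4968, -0.3333, 0.204]
tcp_rot: [-179.1, 0.2, -158.0]
wrist_force: [-0.1, -0.5, -0.6]
opening: 0.0451
```

```bash
cat > snap.py <<'E'
from plan import *
import pickle,sys
n=sys.argv[1]
show();c=imaging.calibration('wrist');im=imaging.camera('wrist');cv2.imwrite(f'pics/{n}.png',im);pickle.dump(c,open(n+'.pkl','wb'))
p=proj(c,[[.5016,-.2973,.068],[.4844,-.3795,.068]]);print(p.round(1).tolist())
o=np.maximum(p.min(0).astype(int)-28,0);o=np.minimum(o,[500,300]);s=im[o[1]:o[1]+110,o[0]:o[0]+140]
print('crop origin',o);cv2.imwrite(f'pics/{n}z.png',cv2.resize(s,None,fx=5,fy=5,interpolation=cv2.INTER_CUBIC))
E
python3 snap.py w3
```

```text
t 6.75 p [ 0.4968 -0.3333  0.204 ] rpy [-179.1    0.2 -158. ] q [-33.7  10.3  13.   91.8  -0.4 -55.6] F [-0.1 -0.5 -0.6] T [ 0.   -0.01  0.02] open 0.0451
[[352.3, 203.1], [282.0, 157.0]]
crop origin [254 128]
```

View pics/w3z.png

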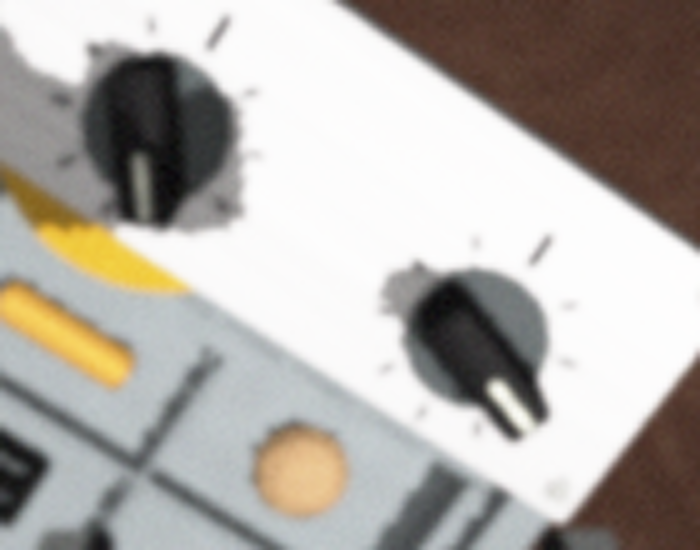

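```bash
cat > ang.py <<'E'
from h import *
import pickle
def ang(n,o,L,s=5,yaw=np.radians(-11.9)):
    c=pickle.load(open(n+'.pkl','rb'))
    for k,a,b in L:
        q=onz(c,(np.array([a,b],float)+.5)/s-.5+np.array(o),.068);d=q[1]-q[0];w=np.arctan2(d[1],d[0])
        print(k,q.round(4).tolist(),'cw %.3f'%((np.pi-(w-yaw))%(2*np.pi)),'dir %.1f'%np.degrees(w))
E
python3 -c "
from ang import *
ang('w3',(254,128),[('L',(492,382),(530,432)),('R',(140,155),(145,218))])"
python3 plan.py "plan([.4844,-.3795,.09],dn(-156))"
```

```text
L [[0.5026, -0.2972, 0.068], [0.5096, -0.2856, 0.068]] cw 1.902 dir 59.1
R [[0.486, -0.3794, 0.068], [0.4974, -0.3742, 0.068]] cw 2.507 dir 24.4
t 6.80 p [ 0.4968 -0.3329  0.2038] rpy [-179.1    0.2 -157.7] q [-33.6  10.3  12.9  91.8  -0.4 -56. ] F [-0.1  0.6 -0.5] T [-0.02  0.04  0.  ] open 0.0452
N 3 turn/row [-0.005  0.001 -0.01 ] total shift tool cm [ 2.96 -3.67 11.43]
[-0.005, 0.001, -0.01, 0.99, -1.22, 3.81],[-0.005, 0.001, -0.01, 0.99, -1.23, 3.8],[-0.005, 0.001, -0.01, 1, -1.24, 3.8],
```

Request:
servo_tool(
  moves=[
    [[-0.005, 0, -0.012, 1.0, -1.22, 3.8, 4.5], [-0.005, 0, -0.012, 1.0, -1.22, 3.8, 4.5], [-0.005, 0, -0.012, 1.0, -1.24, 3.8, 4.5], [0, 0, 0, 0, 0, 0, 4.5]],
  ],
)

```text
time: 7.13
ee_pos: [0.4861, -0.3801, 0.0893]
tcp_rot: [-179.7, 0.4, -154.9]
wrist_force: [-0.0, 0.5, -1.0]
opening: 0.045
```

```bash
python3 plan.py "plan([.4846,-.3795,.046],dn(-155.3),n=3)"
```

```text
t 7.13 p [ 0.4861 -0.3801  0.0893] rpy [-179.7    0.4 -154.9] q [-38.1  13.2   3.7  80.    0.2 -63.2] F [-0.   0.5 -1. ] T [ 0.03  0.11 -0.  ] open 0.0450
N 3 turn/row [-0.002  0.002  0.002] total shift tool cm [0.14 0.14 4.32]
[-0.002, 0.002, 0.002, 0.05, 0.05, 1.44],[-0.002, 0.002, 0.002, 0.04, 0.04, 1.44],[-0.002, 0.002, 0.002, 0.04, 0.04, 1.44],
```

Request:
servo_tool(
  moves=[
    [[0, 0, 0, 0.05, 0.05, 1.4, 4.5], [0, 0, 0, 0.04, 0.04, 1.4, 4], [0, 0, 0, 0.04, 0.04, 1.4, 3], [0, 0, 0, 0, 0, 0, 2.4], [0, 0, 0, 0, 0, 0, 2]],
  ],
)

```text
time: 7.55
ee_pos: [0.4843, -0.3774, 0.0478]
tcp_rot: [-179.8, 0.3, -154.6]
wrist_force: [0.2, 0.4, -0.3]
opening: 0.02
```

```bash
python3 plan.py "plan([.4846,-.3795,.046],dn(-155.3),n=1)"
```

```text
t 7.55 p [ 0.4843 -0.3774  0.0478] rpy [-179.8    0.3 -154.6] q [-38.   13.7  -0.3  75.6   0.2 -63.4] F [ 0.2  0.4 -0.3] T [ 0.02 -0.02 -0.05] open 0.0200
N 1 turn/row [-0.003  0.006  0.013] total shift tool cm [ 0.07 -0.2   0.18]
[-0.003, 0.006, 0.013, 0.07, -0.2, 0.18],
```

Request:
servo_tool(
  moves=[
    [[0, 0, 0.013, 0.07, -0.2, 0.18, 2], [0, 0, 0, 0, 0, 0, 1.6], [0, 0, 0, 0, 0, 0, 1.3], [0, 0, 0, 0, 0, 0, 0.9], [0, 0, 0, 0, 0, 0, 0.8]],
  ],
)

```text
time: 7.97
ee_pos: [0.4862, -0.3795, 0.0502]
tcp_rot: [-179.6, 0.4, -155.3]
wrist_force: [0.9, -1.2, -6.8]
opening: 0.0111
```

Request:
servo_tool(
  moves=[
    [[0, 0, 0.06, 0, 0, 0, 0.8], [0, 0, 0.12, 0, 0, 0, 0.8], [0, 0, 0.12, 0, 0, 0, 0.8], [0, 0, 0.12, 0, 0, 0, 0.8], [0, 0, 0.12, 0, 0, 0, 0.8], [0, 0, 0.12, 0, 0, 0, 0.8]],
  ],
)

```text
time: 8.47
ee_pos: [0.4862, -0.3804, 0.0502]
tcp_rot: [-179.9, 0.5, 165.7]
wrist_force: [0.7, 0.0, -2.6]
opening: 0.0112
```

```bash
python3 plan.py "plan([.4846,-.3795,.046],dn(95.9))"
```

```text
t 8.47 p [ 0.4862 -0.3804  0.0502] rpy [-179.9    0.5  165.7] q [-38.1  13.9   0.1  75.7   0.1 -23.8] F [ 0.7  0.  -2.6] T [-0.19  0.1   0.06] open 0.0112
N 11 turn/row [0.    0.001 0.111] total shift tool cm [0.18 0.05 0.42]
[0, 0.001, 0.111, 0.02, 0, 0.04],[0, 0.001, 0.111, 0.02, 0, 0.04],[0, 0.001, 0.111, 0.02, 0, 0.04],[0, 0.001, 0.111, 0.02, -0, 0.04],[0, 0.001, 0.111, 0.02, -0, 0.04],[0, 0.001, 0.111, 0.02, -0, 0.04],[0, 0.001, 0.111, 0.02, -0.01, 0.04],[0, 0.001, 0.111, 0.01, -0.01, 0.04],[0, 0.001, 0.111, 0.01, -0.01, 0.04],[0, 0.001, 0.111, 0.01, -0.01, 0.04],[0, 0.001, 0.111, 0.01, -0.01, 0.04],
```

Request:
servo_tool(
  moves=[
    [[0, 0, 0.12, 0, 0, 0, 0.8], [0, 0, 0.12, 0, 0, 0, 0.8], [0, 0, 0.12, 0, 0, 0, 0.8], [0, 0, 0.12, 0, 0, 0, 0.8], [0, 0, 0.12, 0, 0, 0, 0.8], [0, 0, 0.12, 0, 0, 0, 0.8], [0, 0, 0.12, 0, 0, 0, 0.8], [0, 0, 0.12, 0, 0, 0, 0.8], [0, 0, 0.12, 0, 0, 0, 0.8], [0, 0, 0.12, 0, 0, 0, 0.8], [0, 0, 0.03, 0, 0, 0, 0.8]],
  ],
)

```text
time: 9.38
ee_pos: [0.4849, -0.3812, 0.0502]
tcp_rot: [179.7, 0.3, 91.9]
wrist_force: [0.2, 0.1, -3.0]
opening: 0.0116
```

```bash
python3 plan.py "plan([.4846,-.3795,.046],dn(96.1))"
```

```text
t 9.38 p [ 0.4849 -0.3812  0.0502] rpy [179.7   0.3  91.9] q [-38.1  13.9   0.2  75.8  -0.1  50. ] F [ 0.2  0.1 -3. ] T [-0.01  0.08  0.06] open 0.0116
N 1 turn/row [ 0.005  0.006 -0.073] total shift tool cm [ 0.18 -0.03  0.42]
[0.005, 0.006, -0.073, 0.18, -0.03, 0.42],
```

Request:
servo_tool(
  moves=[
    [[0, 0, -0.073, 0, 0, 0, 0.8], [0, 0, 0, 0, 0, 0, 0.8]],
  ],
)

```text
time: 9.55
ee_pos: [0.485, -0.3813, 0.0502]
tcp_rot: [179.7, 0.4, 96.0]
wrist_force: [0.1, 0.7, -4.1]
opening: 0.0112
```

Request:
servo_tool(
  moves=[
    [[0, 0, 0, 0, 0, 0, 2], [0, 0, 0, 0, 0, 0, 3], [0, 0, 0, 0, 0, -2, 4.5], [0, 0, 0, 0, 0, -4, 4.5], [0, 0, 0, 0, 0, -4, 4.5], [0, 0, 0, 0, 0, -4, 4.5], [0, 0, 0, 0, 0, -2, 4.5]],
  ],
)

```text
time: 10.13
ee_pos: [0.4819, -0.3787, 0.2117]
tcp_rot: [-179.9, 0.0, 95.5]
wrist_force: [0.8, -0.8, 0.8]
opening: 0.0451
```

```bash
python3 snap.py w4
```

```text
t 10.13 p [ 0.4819 -0.3787  0.2117] rpy [-179.9    0.    95.5] q [-38.1  13.5  17.5  94.1  -0.1  46.4] F [ 0.8 -0.8  0.8] T [-0.02 -0.04  0.  ] open 0.0451
[[348.0, 103.1], [321.4, 185.1]]
crop origin [293  75]
```

View pics/w4z.png

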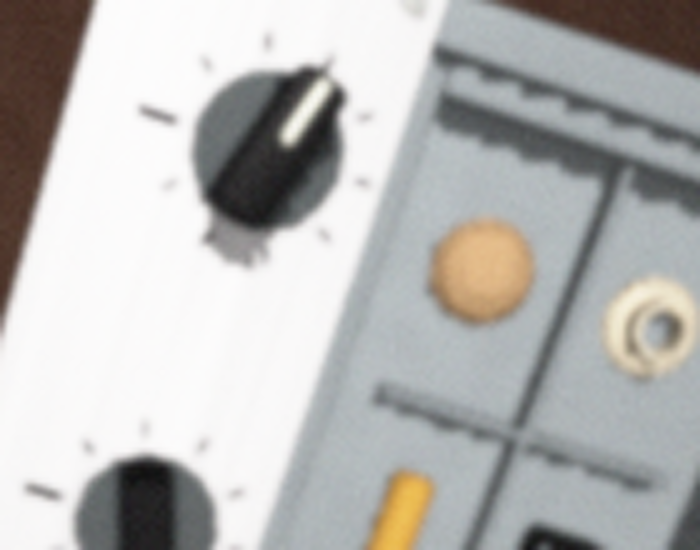

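View pics/w4.png

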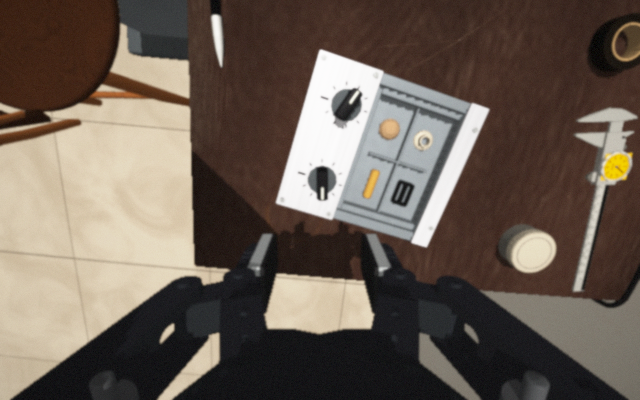

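```bash
python3 -c "
import cv2;t=cv2.imread('pics/w4.png');f=lambda x0,y0,x1,y1,s,n:cv2.imwrite(n,cv2.resize(t[y0:y1,x0:x1],None,fx=s,fy=s,interpolation=cv2.INTER_CUBIC))
f(290,150,360,210,8,'pics/w4r.png');f(270,40,500,260,3.4,'pics/w4c.png')"
```

View pics/w4r.png

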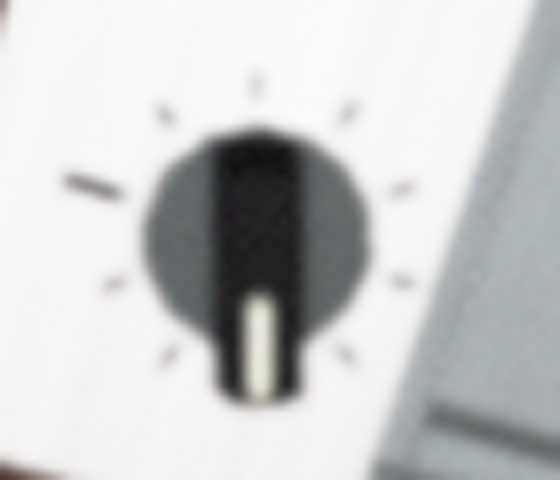

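```bash
python3 -c "
import cv2;t=cv2.imread('pics/w4.png');cv2.imwrite('pics/w4d.png',cv2.resize(t[40:255,270:500],None,fx=2.7,fy=2.7,interpolation=cv2.INTER_CUBIC))"
```

```text
(no output)
```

View pics/w4d.png

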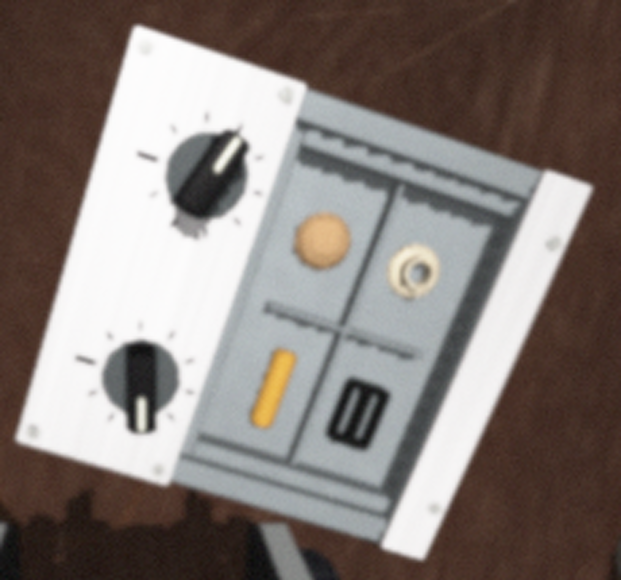

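Run:
```python
import pickle
exec(open('fit0.py').read().split("for l in")[0])
from ang import ang
c=pickle.load(open('w4.pkl','rb'))
f=lambda p,s,o:(np.array(p,float)+.5)/s-.5+np.array(o)
pw=f([(305,84),(168,486),(16,440),(136,25),(593,186),(424,560)],2.7,(270,40))
v,r=fit(C,[(c,pw)],[.57,-.35,-.2]);print(v[:2].round(4),np.degrees(v[2]),r.round(1).tolist())
cw=pickle.load(open('w1.pkl','rb'));pw1=f([(472,156),(14,387),(328,15),(706,376)],3,(240,80))
for x0 in (0,):
    g=lambda v:np.concatenate([(proj(a,T(v,CC))-p).ravel()*w for a,p,CC,w in((c,pw,C,1),(cw,pw1,C[[0,2,3,4]],1),(ct,pt,C,1),(cs,ps,C,1))])
    R=least_squares(g,[.57,-.35,-.2],loss='soft_l1').x;print('all',R[:2].round(4),np.degrees(R[2]))
ang('w4',(290,150),[('R',(260,295),(260,398))],8)
ang('w4',(293,75),[('L',(288,142),(327,85))],5)
```

```text
[ 0.5736 -0.3558] -11.869264325518165 [[1.0, 0.0], [-0.0, 0.1], [-0.1, 0.5], [-0.5, -0.2], [0.1, -0.1], [-0.3, -0.1]]
all [ 0.5732 -0.3556] -11.87849289779309
R [[0.4852, -0.3809, 0.068], [0.4866, -0.3946, 0.068]] cw 4.405 dir -84.3
L [[0.5037, -0.297, 0.068], [0.5097, -0.2861, 0.068]] cw 1.868 dir 61.1
```

Both dials check out: left 1.87–1.90 rad and right 4.405 rad, with the yellow discs withdrawn. Case pose is about (0.5733, −0.3557), yaw −11.9°. Now the cover.

```bash
python3 plan.py "plan([.35,-.05,.21],dn(97.8))"; python3 -c "
from h import *
c=imaging.calibration('top')
print(onz(c,[(220,212),(380,212)],0).round(3),onz(c,[(220,200),(380,200)],.1).round(3))"
```

```text
t 10.18 p [ 0.4825 -0.3792  0.2147] rpy [179.9   0.2  95.5] q [-38.1  13.4  17.8  94.2  -0.1  46.4] F [-0.7  0.8  2. ] T [0.02 0.13 0.  ] open 0.0446
N 9 turn/row [ 0.     0.    -0.004] total shift tool cm [ 34.04 -10.03   0.34]
[0, 0, -0.004, 3.78, -1.11, 0.04],[0, 0, -0.004, 3.79, -1.1, 0.04],[0, 0, -0.004, 3.79, -1.08, 0.04],[0, 0, -0.004, 3.8, -1.06, 0.04],[0, 0, -0.004, 3.8, -1.05, 0.04],[0, 0, -0.004, 3.81, -1.03, 0.05],[0, 0, -0.004, 3.81, -1.01, 0.05],[0, 0, -0.004, 3.81, -1, 0.05],[0, 0, -0.004, 3.82, -0.98, 0.05],
[[ 0.492  0.377  0.   ]
 [ 0.495 -0.158  0.   ]] [[ 0.51   0.357  0.1  ]
 [ 0.513 -0.147  0.1  ]]
```

Request:
servo_tool(
  moves=[
    [[0, 0, -0.004, 3.8, -1.1, 0.04, 4.5], [0, 0, -0.004, 3.8, -1.1, 0.04, 4.5], [0, 0, -0.004, 3.8, -1.1, 0.04, 4.5], [0, 0, -0.004, 3.8, -1.06, 0.04, 4.5], [0, 0, -0.004, 3.8, -1.05, 0.04, 4.5], [0, 0, -0.004, 3.8, -1.03, 0.04, 4.5], [0, 0, -0.004, 3.8, -1, 0.04, 4.5], [0, 0, -0.004, 3.8, -1, 0.04, 4.5], [0, 0, -0.004, 3.8, -1, 0.04, 4.5]],
  ],
)

```text
time: 10.93
ee_pos: [0.3499, -0.0448, 0.209]
tcp_rot: [179.5, 0.5, 96.4]
wrist_force: [1.1, 0.8, 0.4]
opening: 0.045
```

```bash
python3 plan.py "plan([.395,.23,.19],dn(97.8))"
```

```text
t 10.93 p [ 0.3499 -0.0448  0.209 ] rpy [179.5   0.5  96.4] q [ -7.  -23.  -16.8  95.5  -0.3  76.5] F [1.1 0.8 0.4] T [ 0.01 -0.04 -0.01] open 0.0450
N 7 turn/row [ 0.001  0.001 -0.003] total shift tool cm [26.81  7.54  1.76]
[0.001, 0.001, -0.003, 3.83, 1.08, 0.25],[0.001, 0.001, -0.003, 3.83, 1.09, 0.25],[0.001, 0.001, -0.003, 3.82, 1.1, 0.26],[0.001, 0.001, -0.003, 3.82, 1.12, 0.26],[0.001, 0.001, -0.003, 3.81, 1.13, 0.26],[0.001, 0.001, -0.003, 3.81, 1.14, 0.27],[0.001, 0.001, -0.003, 3.81, 1.16, 0.27],
```

Request:
servo_tool(
  moves=[
    [[0, 0, -0.003, 3.8, 1.08, 0.26, 4.5], [0, 0, -0.003, 3.8, 1.1, 0.26, 4.5], [0, 0, -0.003, 3.8, 1.1, 0.26, 4.5], [0, 0, -0.003, 3.8, 1.12, 0.26, 4.5], [0, 0, -0.003, 3.8, 1.13, 0.26, 4.5], [0, 0, -0.003, 3.8, 1.14, 0.26, 4.5], [0, 0, -0.003, 3.8, 1.16, 0.26, 4.5], [0, 0, 0, 0, 0, 0, 4.5]],
  ],
)

```text
time: 11.6
ee_pos: [0.393, 0.2464, 0.1948]
tcp_rot: [178.4, 0.3, 97.3]
wrist_force: [1.1, -0.5, -0.2]
opening: 0.0453
```

Run:
```python
from plan import *
import pickle
show();c=imaging.calibration('wrist');im=imaging.camera('wrist');cv2.imwrite('pics/w5.png',im);pickle.dump(c,open('w5.pkl','wb'))
```

```text
t 11.60 p [0.393  0.2464 0.1948] rpy [178.4   0.3  97.3] q [ 32.7  -8.7  -7.3  90.1  -0.9 115.4] F [ 1.1 -0.5 -0.2] T [-0.02  0.06  0.02] open 0.0453
```

View pics/w5.png

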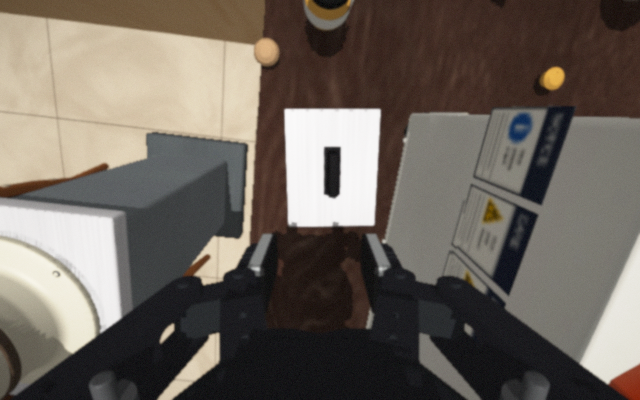

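```bash
python3 - <<'E'
import pickle
exec(open('fit0.py').read().split("for l in")[0])
c=pickle.load(open('w5.pkl','rb'));im=cv2.imread('pics/w5.png')
g=im.min(2);m_=(g>150).astype(np.uint8);n,lab,st,_=cv2.connectedComponentsWithStats(m_)
l=lab[180,305];m_=(lab==l).astype(np.uint8)
cn=max(cv2.findContours(m_,0,2)[0],key=cv2.contourArea);ap=cv2.approxPolyDP(cn,4,True).reshape(-1,2);print(ap.tolist())
# edge lines
q=cn.reshape(-1,2)
def line(sel): vx,vy,x,y=cv2.fitLine(q[sel].astype(np.float32),cv2.DIST_HUBER,0,.01,.01).ravel();return np.cross([x,y,1],[x+vx,y+vy,1])
x0,y0=q.min(0);x1,y1=q.max(0)
top=line((q[:,1]<y0+4)&(q[:,0]>x0+10)&(q[:,0]<x1-10))
mid=(q[:,1]>y0+10)&(q[:,1]<y1-12)
lef=line(mid&(q[:,0]<x0+8));rig=line(mid&(q[:,0]>x1-10))
I=lambda a,b:(lambda p:p[:2]/p[2])(np.cross(a,b))
bot_=line((q[:,1]>y1-3)&(q[:,0]>x0+12)&(q[:,0]<x1-14))
pc=np.array([I(top,lef),I(top,rig),I(bot_,rig),I(bot_,lef)]);print(pc.round(1).tolist())
# image top=+y world, right=+x world
P=np.array([[-.0535,.07,.005],[.0535,.07,.005],[.0535,-.07,.005],[-.0535,-.07,.005]])
w,r=fit(P,[(c,pc)],[.41,.25,.13]);print('cover',w[:2].round(4),np.degrees(w[2]),r.round(1).tolist())
z=onz(c,pc,.005);print(np.linalg.norm(z-np.roll(z,1,0),axis=1))
E
python3 plan.py "plan([.411,.2534,.1],dn(97.6))"
```

```text
[[285, 109], [288, 223], [372, 225], [380, 110]]
t 11.65 p [0.3925 0.2442 0.1953] rpy [178.5   0.4  97.3] q [ 32.5  -8.9  -7.4  90.2  -1.  115.2] F [-0.2 -0.7 -0. ] T [-0.03 -0.04 -0.02] open 0.0450
N 3 turn/row [ 0.009  0.002 -0.002] total shift tool cm [0.73 1.69 9.58]
[0.009, 0.002, -0.002, 0.24, 0.56, 3.19],[0.009, 0.002, -0.002, 0.24, 0.59, 3.19],[0.009, 0.002, -0.002, 0.23, 0.62, 3.18],Traceback (most recent call last):
  File "<stdin>", line 11, in <module>
  File "<stdin>", line 9, in line
cv2.error: OpenCV(4.12.0) /io/opencv/modules/imgproc/src/linefit.cpp:50: error: (-215:Assertion failed) count > 0 in function 'fitLine2D_wods'
```

Run:
```python
import pickle
exec(open('fit0.py').read().split("for l in")[0])
c=pickle.load(open('w5.pkl','rb'));im=cv2.imread('pics/w5.png')
g=im.min(2);m_=(g>130).astype(np.uint8);n,lab,st,_=cv2.connectedComponentsWithStats(m_)
l=lab[180,305];m_=(lab==l).astype(np.uint8)
cn=max(cv2.findContours(m_,0,1)[0],key=cv2.contourArea)
q=cn.reshape(-1,2)
def line(sel): vx,vy,x,y=cv2.fitLine(q[sel].astype(np.float32),cv2.DIST_HUBER,0,.01,.01).ravel();return np.cross([x,y,1],[x+vx,y+vy,1])
x0,y0=q.min(0);x1,y1=q.max(0)
top=line((q[:,1]<y0+4)&(q[:,0]>x0+10)&(q[:,0]<x1-10))
mid=(q[:,1]>y0+10)&(q[:,1]<y1-12)
lef=line(mid&(q[:,0]<x0+8));rig=line(mid&(q[:,0]>x1-10))
I=lambda a,b:(lambda p:p[:2]/p[2])(np.cross(a,b))
bot_=line((q[:,1]>y1-3)&(q[:,0]>x0+12)&(q[:,0]<x1-14))
pc=np.array([I(top,lef),I(top,rig),I(bot_,rig),I(bot_,lef)]);print(pc.round(1).tolist())
P=np.array([[-.0535,.07,.005],[.0535,.07,.005],[.0535,-.07,.005],[-.0535,-.07,.005]])
w,r=fit(P,[(c,pc)],[.41,.25,.13]);print('cover',w[:2].round(4),np.degrees(w[2]),r.round(1).tolist())
z=onz(c,pc,.005);print(np.linalg.norm(z-np.roll(z,1,0),axis=1))
```

```text
[[283.6, 109.0], [379.9, 109.0], [373.8, 224.6], [288.1, 226.4]]
cover [0.4126 0.2528] 7.565967590541562 [[0.0, -0.1], [0.0, -0.6], [0.0, 0.7], [-0.0, 0.2]]
[0.13955885 0.10702379 0.13852575 0.10687708]
```

Request:
servo_tool(
  moves=[
    [[0.009, 0.002, -0.002, 0.24, 0.6, 3.2, 4.5], [0.009, 0.002, -0.002, 0.24, 0.6, 3.2, 4.5], [0.009, 0.002, -0.002, 0.24, 0.6, 3.2, 4.5], [0, 0, 0, 0, 0, 0, 4.5]],
  ],
)

```text
time: 11.98
ee_pos: [0.4129, 0.2537, 0.1006]
tcp_rot: [179.7, -0.1, 97.6]
wrist_force: [-0.1, -0.9, -1.1]
opening: 0.045
```

```bash
python3 plan.py "plan([.412,.253,.02],dn(97.7),n=3)"
```

```text
t 11.98 p [0.4129 0.2537 0.1006] rpy [ 1.797e+02 -1.000e-01  9.760e+01] q [ 31.6  -4.9 -14.3  80.3  -0.  114. ] F [-0.1 -0.9 -1.1] T [-0.01  0.01 -0.02] open 0.0450
N 3 turn/row [ 0.002 -0.001 -0.001] total shift tool cm [-0.08 -0.14  8.06]
[0.002, -0.001, -0.001, -0.03, -0.05, 2.69],[0.002, -0.001, -0.001, -0.02, -0.04, 2.69],[0.002, -0.001, -0.001, -0.02, -0.04, 2.69],
```

Request:
servo_tool(
  moves=[
    [[0.002, 0, 0, -0.03, -0.05, 2.7, 4.5], [0.002, 0, 0, -0.02, -0.04, 2.7, 4.5], [0.002, 0, 0, -0.02, -0.04, 2.6, 3], [0, 0, 0, 0, 0, 0, 2.4]],
  ],
)

```text
time: 12.32
ee_pos: [0.4137, 0.2502, 0.0247]
tcp_rot: [179.7, -0.2, 97.2]
wrist_force: [-1.2, -1.1, 0.2]
opening: 0.0243
```

```bash
python3 plan.py "plan([.412,.253,.012],dn(97.7),n=1)"
```

```text
t 12.32 p [0.4137 0.2502 0.0247] rpy [179.7  -0.2  97.2] q [ 3.11e+01 -3.30e+00 -2.12e+01  7.17e+01  1.00e-01  1.14e+02] F [-1.2 -1.1  0.2] T [-0.03  0.03  0.01] open 0.0243
N 1 turn/row [ 0.005 -0.004 -0.009] total shift tool cm [ 0.3  -0.14  1.27]
[0.005, -0.004, -0.009, 0.3, -0.14, 1.27],
```

Request:
servo_tool(
  moves=[
    [[0.005, -0.004, -0.009, 0.2, -0.1, 0.7, 2.4], [0, 0, 0, 0.1, -0.04, 0.5, 2], [0, 0, 0, 0, 0, 0, 1.6], [0, 0, 0, 0, 0, 0, 1.3], [0, 0, 0, 0, 0, 0, 1.0]],
  ],
  force=40,
)

```text
time: 12.73
ee_pos: [0.4146, 0.2533, 0.0206]
tcp_rot: [179.6, -0.1, 97.6]
wrist_force: [-0.0, -0.1, -2.6]
opening: 0.0112
```

```bash
python3 plan.py "show()"
```

```text
t 12.73 p [0.4146 0.2533 0.0206] rpy [ 1.796e+02 -1.000e-01  9.760e+01] q [ 3.150e+01 -2.900e+00 -2.130e+01  7.110e+01 -1.000e-01  1.139e+02] F [-0.  -0.1 -2.6] T [-0.03 -0.03  0.04] open 0.0112
```

Request:
servo_tool(
  moves=[
    [[0, 0, 0, 0, 0, 0, 1.6], [0, 0, 0, 0, 0, 0.5, 1.6], [0, 0, 0, 0, 0, 0.4, 1.6]],
  ],
)

```text
time: 12.98
ee_pos: [0.4164, 0.2544, 0.0142]
tcp_rot: [179.3, -0.2, 97.6]
wrist_force: [0.2, 0.1, -0.7]
opening: 0.016
```

```bash
python3 plan.py "plan([.412,.253,.012],dn(97.7),n=1)"
```

```text
t 12.98 p [0.4164 0.2544 0.0142] rpy [179.3  -0.2  97.6] q [ 3.150e+01 -2.700e+00 -2.180e+01  7.010e+01 -1.000e-01  1.139e+02] F [ 0.2  0.1 -0.7] T [ 0.    0.04 -0.01] open 0.0160
N 1 turn/row [ 0.012 -0.004 -0.002] total shift tool cm [-0.08 -0.45  0.22]
[0.012, -0.004, -0.002, -0.08, -0.45, 0.22],
```

Request:
servo_tool(
  moves=[
    [[0.006, -0.004, 0, -0.05, -0.15, 0.2, 1.6], [0.004, 0, 0, 0, 0, 0.05, 1.4], [0, 0, 0, 0, 0, 0.05, 1.2], [0, 0, 0, 0, 0, 0.05, 1.0], [0, 0, 0, 0, 0, 0, 0.8]],
  ],
)

```text
time: 13.4
ee_pos: [0.4148, 0.2536, 0.0103]
tcp_rot: [180.0, 0.0, 97.6]
wrist_force: [-0.2, 0.4, -1.9]
opening: 0.0109
```

```bash
python3 plan.py "show()"
```

```text
t 13.40 p [0.4148 0.2536 0.0103] rpy [180.    0.   97.6] q [ 3.150e+01 -2.000e+00 -2.160e+01  7.030e+01 -1.000e-01  1.139e+02] F [-0.2  0.4 -1.9] T [-0.06 -0.01 -0.04] open 0.0109
```

Request:
servo_tool(
  moves=[
    [[0, 0, 0, 0, 0, 0, 0.5], [0, 0, 0, 0, 0, -1, 0.5], [0, 0, 0, 0, 0, -2, 0.5], [0, 0, 0, 0, 0.0, -3, 0.5], [0, 0, 0, 0, 0, -4, 0.5], [0, 0, 0, 0, 0, -4, 0.5], [0, 0, 0, 0, 0, -3, 0.5]],
  ],
  force=60,
)

```text
time: 13.98
ee_pos: [0.4097, 0.2507, 0.1795]
tcp_rot: [-179.1, 0.5, 97.6]
wrist_force: [-0.2, 1.2, -2.2]
opening: 0.0109
```

```bash
python3 plan.py "plan([.36,.0,.19],dn(88))"
```

```text
t 13.98 p [0.4097 0.2507 0.1795] rpy [-179.1    0.5   97.6] q [ 3.150e+01 -4.200e+00 -4.900e+00  9.040e+01 -1.000e-01  1.139e+02] F [-0.2  1.2 -2.2] T [ 0.05 -0.15  0.03] open 0.0109
N 7 turn/row [-0.002  0.001  0.024] total shift tool cm [-24.2   -8.24  -0.71]
[-0.002, 0.001, 0.024, -3.46, -1.18, -0.1],[-0.002, 0.001, 0.024, -3.48, -1.09, -0.11],[-0.002, 0.001, 0.024, -3.51, -1.01, -0.12],[-0.002, 0.001, 0.024, -3.53, -0.93, -0.12],[-0.002, 0.001, 0.024, -3.55, -0.84, -0.13],[-0.002, 0.001, 0.024, -3.57, -0.76, -0.14],[-0.002, 0.001, 0.024, -3.59, -0.67, -0.14],
```

Request:
servo_tool(
  moves=[
    [[-0.002, 0, 0.024, -2, -0.8, -0.1, 0.5], [-0.002, 0, 0.024, -3, -1.1, -0.1, 0.5], [-0.002, 0, 0.024, -3.4, -1.1, -0.1, 0.5], [-0.002, 0, 0.024, -3.4, -1, -0.1, 0.5], [-0.002, 0, 0.024, -3.4, -0.9, -0.1, 0.5], [-0.002, 0, 0.024, -3.4, -0.8, -0.1, 0.5], [-0.002, 0, 0.024, -3.4, -0.7, -0.1, 0.5], [0, 0, 0, -3.4, -0.6, -0.1, 0.5]],
  ],
)

```text
time: 14.65
ee_pos: [0.3494, -0.0094, 0.2009]
tcp_rot: [179.3, 0.2, 88.1]
wrist_force: [2.3, -0.7, -2.2]
opening: 0.011
```

```bash
python3 plan.py "plan([.38,-.22,.19],dn(79))"
```

```text
t 14.65 p [ 0.3494 -0.0094  0.2009] rpy [179.3   0.2  88.1] q [ -1.4 -23.7 -18.2  94.8  -0.2  90.5] F [ 2.3 -0.7 -2.2] T [-0.09 -0.08 -0.02] open 0.0110
N 6 turn/row [0.002 0.    0.026] total shift tool cm [-20.95   3.74   1.19]
[0.002, 0, 0.026, -3.49, 0.62, 0.2],[0.002, 0, 0.026, -3.47, 0.72, 0.2],[0.002, 0, 0.026, -3.45, 0.81, 0.19],[0.002, 0, 0.026, -3.43, 0.9, 0.19],[0.002, 0, 0.026, -3.41, 0.99, 0.19],[0.002, 0, 0.026, -3.38, 1.08, 0.18],
```

Request:
servo_tool(
  moves=[
    [[0.002, 0, 0.026, -3, 0.6, 0.2, 0.5], [0.002, 0, 0.026, -3.4, 0.7, 0.2, 0.5], [0.002, 0, 0.026, -3.4, 0.8, 0.2, 0.5], [0.002, 0, 0.026, -3.4, 0.9, 0.2, 0.5], [0.002, 0, 0.026, -3.4, 1, 0.2, 0.5], [0.002, 0, 0.026, -3.4, 1.1, 0.2, 0.5]],
  ],
)

```text
time: 15.15
ee_pos: [0.3752, -0.2237, 0.195]
tcp_rot: [179.6, 0.1, 78.8]
wrist_force: [1.8, 0.5, -1.5]
opening: 0.0108
```

```bash
cat > cov.py <<'E'
from plan import *
CX,CY,CYAW=.5733,-.3557,-11.88
H=.0103
Rc=Rn.from_euler('z',CYAW,degrees=True)
def tgt(xF,zF,th,y=0.,dyaw=0):
    R=Rn.from_euler('z',CYAW+90+dyaw,degrees=True)*Rn.from_euler('x',180,degrees=True)*Rn.from_euler('x',th,degrees=True)
    F=np.array([CX,CY,0])+Rc.apply([xF,y,zF])
    return F-R.apply([0,.0535,H]),R.as_euler('xyz',degrees=True)
def where():
    o,p,R=cur();F=p+R.apply([0,.0535,H]);N=p+R.apply([0,-.0535,H])
    f=lambda P:(Rc.inv().apply(P-np.array([CX,CY,0]))*1000).round(1)
    L=p+R.apply([.07,0,H]);
    print('far edge',f(F),'near edge',f(N),'F',np.round(Rc.inv().apply(o['wrist_force']),1),'rel rpy',(Rc.inv()*R).as_euler('xyz',degrees=True).round(1))
def go(*a,n=None,**k):
    where();p,r=tgt(*a,**k);plan(p,r,n=n)
if __name__=='__main__': eval(sys.argv[1])
E
python3 cov.py "go(.030,.09,11)"
```

```text
far edge [-167.4   89.1  185.1] near edge [-274.4   87.8  184.3] F [ 1.6  0.9 -1.5] rel rpy [1.796e+02 1.000e-01 9.070e+01]
t 15.15 p [ 0.3752 -0.2237  0.195 ] rpy [1.796e+02 1.000e-01 7.880e+01] q [-30.8 -11.5  -9.7  91.4   0.   70.4] F [ 1.8  0.5 -1.5] T [ 0.02 -0.05  0.05] open 0.0108
N 6 turn/row [0.033 0.    0.002] total shift tool cm [-9.06 19.88  8.63]
[0.033, 0, 0.002, -1.51, 3.31, 1.44],[0.033, 0, 0.002, -1.5, 3.36, 1.33],[0.033, 0, 0.002, -1.5, 3.41, 1.21],[0.033, 0, 0.002, -1.49, 3.45, 1.1],[0.033, 0, 0.002, -1.49, 3.49, 0.98],[0.033, 0, 0.002, -1.48, 3.52, 0.87],
```

Request:
servo_tool(
  moves=[
    [[0.033, 0, 0.002, -1.5, 3.0, 0.7, 0.5], [0.033, 0, 0.002, -1.5, 3.35, 0.8, 0.5], [0.033, 0, 0.002, -1.5, 3.4, 0.8, 0.5], [0.033, 0, 0.002, -1.5, 3.45, 0.8, 0.5], [0.033, 0, 0.002, -1.5, 3.4, 1.0, 0.5], [0.033, 0, 0.002, -1.5, 3.0, 1.0, 0.5], [0, 0, 0, 0, 0, 0, 0.5]],
  ],
)

```text
time: 15.73
ee_pos: [0.5476, -0.3657, 0.1212]
tcp_rot: [-168.3, 0.1, 77.3]
wrist_force: [0.4, -0.1, -7.5]
opening: 0.0107
```

```bash
python3 cov.py "go(.030,.06,11)"
python3 - <<'E'
from h import *
for n in('scene','top'): cv2.imwrite(f'pics/{n}2.png',imaging.camera(n))
t=cv2.imread('pics/top2.png');s=cv2.imread('pics/scene2.png')
cv2.imwrite('pics/both2.png',np.hstack([cv2.resize(t[130:260,380:500],None,fx=3.2,fy=3.2,interpolation=2),cv2.resize(s[210:340,360:480],None,fx=3.2,fy=3.2,interpolation=2)]))
E
```

```text
far edge [ 27.2 -15.8 100.3] near edge [-77.6 -14.3 121.9] F [ 0.4 -0.1 -7.5] rel rpy [-1.683e+02  1.000e-01  8.920e+01]
t 15.73 p [ 0.5476 -0.3657  0.1212] rpy [-1.683e+02  1.000e-01  7.730e+01] q [-32.   31.7  30.4  99.7  -4.   71.1] F [ 0.4 -0.1 -7.5] T [-0.06 -0.41  0.05] open 0.0107
N 2 turn/row [-0.006 -0.    -0.007] total shift tool cm [1.52 1.05 3.95]
[-0.006, -0, -0.007, 0.76, 0.53, 1.98],[-0.006, -0, -0.007, 0.76, 0.52, 1.98],
```

View pics/both2.png

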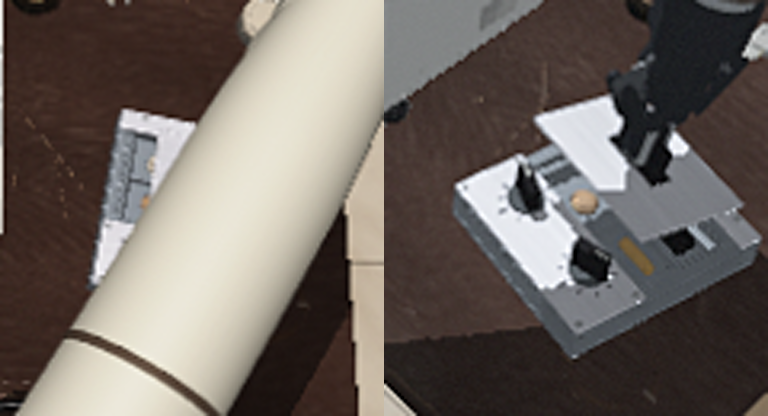

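Request:
servo_tool(
  moves=[
    [[-0.006, 0, -0.007, 0.76, 0.53, 1.9, 0.5], [-0.006, 0, -0.007, 0.76, 0.53, 1.9, 0.5], [0, 0, 0, 0, 0, 0, 0.5]],
  ],
)

```text
time: 16.08
ee_pos: [0.5513, -0.3492, 0.0957]
tcp_rot: [-169.9, 0.2, 78.1]
wrist_force: [-0.9, 0.9, -3.0]
opening: 0.011
```

```bash
python3 cov.py "go(.036,.035,11)"
python3 - <<'E'
from h import *
import pickle
c=imaging.calibration('wrist');im=imaging.camera('wrist');cv2.imwrite('pics/w6.png',im);pickle.dump(c,open('w6.pkl','wb'))
s=imaging.camera('scene');cv2.imwrite('pics/s3.png',s)
cv2.imwrite('pics/s3z.png',cv2.resize(s[220:330,370:490],None,fx=5,fy=5,interpolation=2))
E
```

```text
far edge [28.   1.8 76.2] near edge [-77.3   1.8  94.9] F [-1.   0.7 -3. ] rel rpy [-169.9    0.2   90. ]
t 16.08 p [ 0.5513 -0.3492  0.0957] rpy [-169.9    0.2   78.1] q [-30.8  28.9  23.9  94.5  -3.5  71.3] F [-0.9  0.9 -3. ] T [-0.01 -0.14  0.01] open 0.0110
N 1 turn/row [ 0.016  0.004 -0.001] total shift tool cm [-0.17  1.52  3.83]
[0.016, 0.004, -0.001, -0.17, 1.52, 3.83],
```

View pics/w6.png

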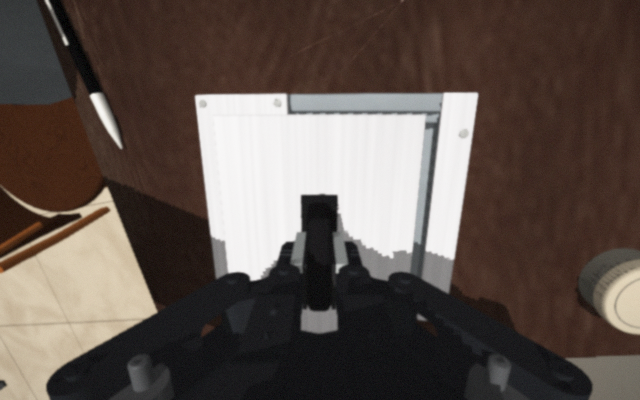

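View pics/s3z.png

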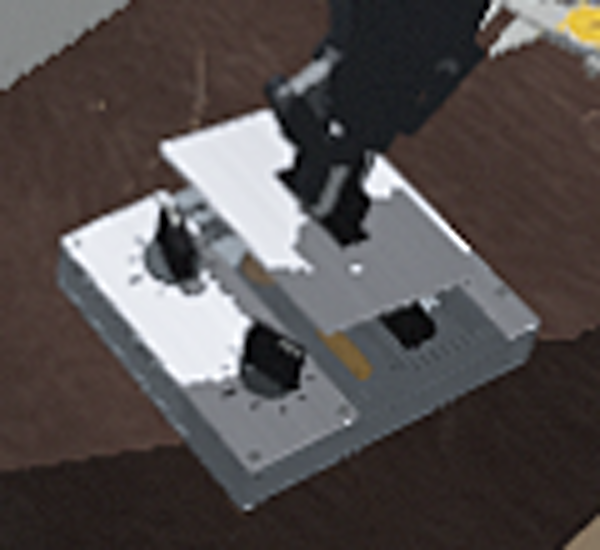

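Run:
```python
from cov import *
import pickle
c=pickle.load(open('w6.pkl','rb'));im=cv2.imread('pics/w6.png')
o,p,R=cur()
P=p+R.apply([[.07,.0535,H-.005],[.07,-.0535,H-.005],[.07,0,H-.005]]);print('cover pred',proj(c,P).round(1).tolist())
Q=np.array([CX,CY,0])+Rc.apply([[.066,.085,.036],[-.0555,.085,.038],[-.124,.085,.038],[.0455,.0735,.036],[0,.085,.03],[0,.0735,.03]]);print('case pred',proj(c,Q).round(1).tolist())
cv2.imwrite('pics/w6z.png',cv2.resize(im[80:140,185:490],None,fx=2.6,fy=5,interpolation=2))
```

```text
cover pred [[429.4, 117.0], [208.2, 116.7], [318.7, 116.6]]
case pred [[478.5, 91.5], [285.7, 92.8], [193.3, 94.3], [441.3, 110.8], [369.4, 92.7], [368.7, 110.6]]
```

View pics/w6z.png

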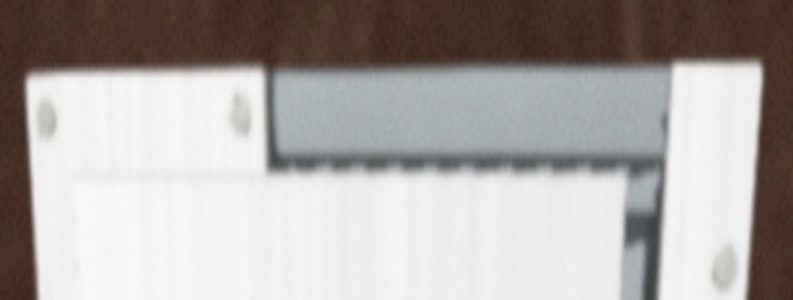

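Run:
```python
from cov import *
s=cv2.imread('pics/s3.png');c=imaging.calibration('scene')
o,p,R=cur()
z=cv2.resize(s[240:310,395:480],None,fx=8,fy=8,interpolation=2)
for h,col in((.0053,(0,0,255)),(.0103,(0,255,0)),(.0158,(255,0,0))):
  P=p+R.apply([[.07,.0535,h],[.07,-.0535,h],[-.07,-.0535,h],[-.07,.0535,h]]);q=proj(c,P);print(h,q.round(1).tolist())
  for a in q: cv2.circle(z,tuple(int(v) for v in ((a-[395,240]+.5)*8-.5)),3,col,-1)
cv2.imwrite('pics/s3y.png',z)
```

```text
0.0053 [[433.3, 238.7], [402.5, 248.6], [436.2, 286.0], [467.6, 273.9]]
0.0103 [[432.8, 240.0], [402.1, 250.0], [435.6, 287.4], [466.9, 275.2]]
0.0158 [[432.2, 241.5], [401.6, 251.5], [434.9, 288.9], [466.2, 276.7]]
```

View pics/s3y.png

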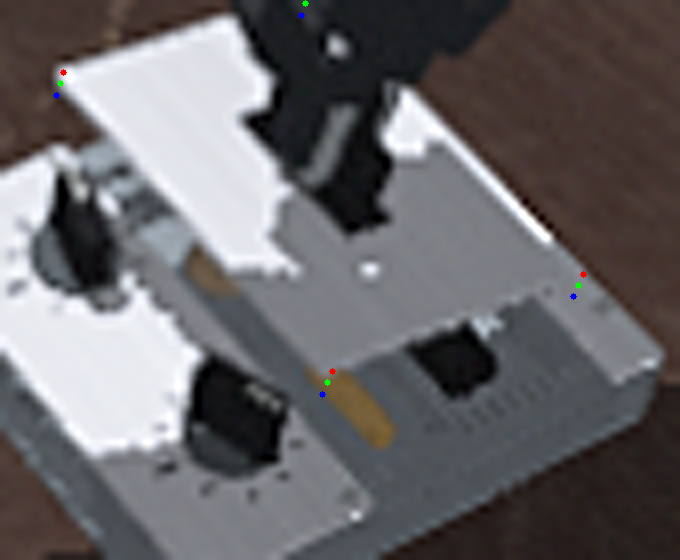

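Run:
```python
from cov import *
import pickle
s=cv2.imread('pics/s3.png')
cv2.imwrite('pics/s3x.png',cv2.resize(s[238:294,396:446],None,fx=12,fy=12,interpolation=0))
c=pickle.load(open('w6.pkl','rb'));cs=imaging.calibration('scene')
o,p,R=cur()
show()
for w in((401.8,248.6),(402.3,248.6),(402.3,249.4)):
  X,e=tri(c,(213.8,115.6),cs,w);print(X.round(4),e, 'tool mm',(R.inv().apply(X-p)*1000).round(1))
# case corner cross-check deck far-left
X,e=tri(c,(287,94),cs,(402.5,257.5));print('deck corner',(Rc.inv().apply(X-[CX,CY,0])*1000).round(1),e)
# camera in tool frame
M=c['camera_from_world'];C=-M[:3,:3].T@M[:3,3];print('cam in tool',(R.inv().apply(C-p)*1000).round(1))
```

```text
t 16.18 p [ 0.5517 -0.3506  0.0996] rpy [-170.1    0.3   78.1] q [-30.9  28.8  24.2  94.7  -3.5  71.3] F [ 0.1 -0.3 -2.2] T [-0.08 -0.2   0.  ] open 0.0105
[ 0.5146 -0.2695  0.1002] 0.002628721469110654 tool mm [ 71.6 -52.5   8.1]
[ 0.5151 -0.2701  0.1007] 0.0015369110333237196 tool mm [ 71.2 -51.9   7.4]
[ 0.5143 -0.2704  0.0989] 0.0004162320389234918 tool mm [ 70.7 -52.3   9.4]
deck corner [-55.1  85.3  38.9] 0.0025518345129765373
cam in tool [  71.7    0.5 -138.1]
```

View pics/s3x.png

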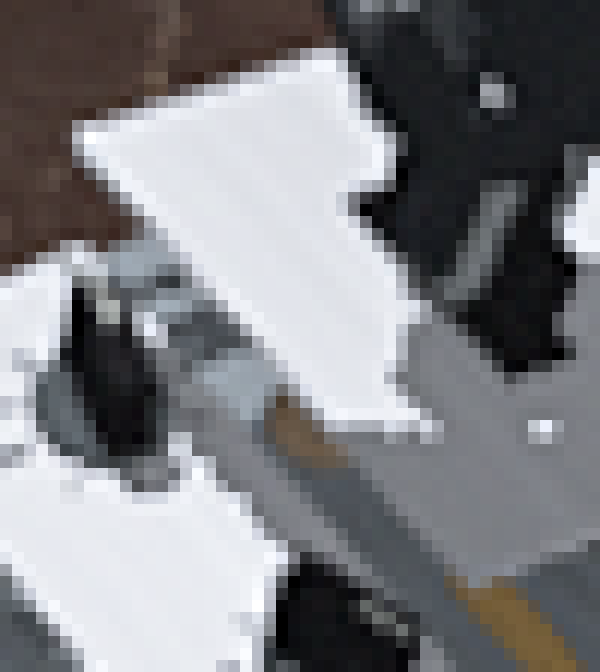

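Run:
```python
from cov import *
import pickle
o,p,R=cur();c=imaging.calibration('wrist')
M=c['camera_from_world'];C=-M[:3,:3].T@M[:3,3];print('cam in tool',(R.inv().apply(C-p)*1000).round(1))
for h in(.0053,.0083):
  P=p+R.apply([[.07,.0535,h],[.07,-.0535,h]]);print(h,proj(c,P).round(1).tolist())
print('meas (425.8,114),(213.8,115.6)');where()
```

```text
cam in tool [ 7.060e+01  1.000e-01 -1.418e+02]
0.0053 [[426.5, 114.1], [210.4, 114.1]]
0.0083 [[424.3, 114.1], [212.6, 114.1]]
meas (425.8,114),(213.8,115.6)
far edge [28.8  0.4 80.2] near edge [-76.6   0.6  98.6] F [ 0.2 -0.3 -2.2] rel rpy [-170.1    0.3   90. ]
```

```bash
sed -i 's/^H=.0103/H=.0115/' cov.py; python3 cov.py "go(.033,.045,11.5,n=2)"
```

```text
far edge [28.6  0.4 79.1] near edge [-76.8   0.6  97.4] F [ 0.2 -0.3 -2.2] rel rpy [-170.1    0.3   90. ]
t 16.18 p [ 0.5517 -0.3506  0.0996] rpy [-170.1    0.3   78.1] q [-30.9  28.8  24.2  94.7  -3.5  71.3] F [ 0.1 -0.3 -2.2] T [-0.08 -0.2   0.  ] open 0.0105
N 2 turn/row [ 0.014  0.003 -0.001] total shift tool cm [-0.04  1.05  3.13]
[0.014, 0.003, -0.001, -0.02, 0.53, 1.56],[0.014, 0.003, -0.001, -0.02, 0.55, 1.56],
```

Request:
servo_tool(
  moves=[
    [[0.014, 0.003, 0, -0.02, 0.5, 1.5, 0.5], [0.014, 0.003, 0, -0.02, 0.5, 1.5, 0.5], [0, 0, 0, 0, 0, 0, 0.5], [0, 0, 0, 0, 0, 0, 0.5]],
  ],
)

```text
time: 16.52
ee_pos: [0.5569, -0.3537, 0.0747]
tcp_rot: [-169.0, 0.2, 77.9]
wrist_force: [-0.1, 0.2, -1.5]
opening: 0.0107
```

```bash
python3 cov.py "go(.038,.027,11.5,n=2)"
```

```text
far edge [33.9 -1.7 53.2] near edge [-71.2  -1.3  73.7] F [-0.1  0.1 -1.5] rel rpy [-169.     0.2   89.8]
t 16.52 p [ 0.5569 -0.3537  0.0747] rpy [-169.     0.2   77.9] q [-30.8  31.1  24.6  93.9  -3.7  71.6] F [-0.1  0.2 -1.5] T [-0.07 -0.27 -0.03] open 0.0107
N 2 turn/row [ 0.004  0.002 -0.002] total shift tool cm [0.15 0.92 2.45]
[0.004, 0.002, -0.002, 0.08, 0.46, 1.22],[0.004, 0.002, -0.002, 0.07, 0.46, 1.22],
```

Request:
servo_tool(
  moves=[
    [[0.002, 0, 0, 0.08, 0.55, 0.1, 0.5], [0, 0, 0, 0.05, 0, 0, 0.5]],
  ],
)

```text
time: 16.68
ee_pos: [0.5625, -0.3539, 0.0726]
tcp_rot: [-168.8, 0.2, 77.9]
wrist_force: [-0.2, -0.6, -2.3]
opening: 0.0109
```

```bash
python3 cov.py "go(.040,.027,11.5,n=2)"
```

```text
far edge [39.4 -0.7 50.9] near edge [-65.6  -0.3  71.7] F [-0.1 -0.6 -2.3] rel rpy [-168.8    0.2   89.8]
t 16.68 p [ 0.5625 -0.3539  0.0726] rpy [-168.8    0.2   77.9] q [-30.6  32.1  25.7  94.1  -3.7  71.9] F [-0.2 -0.6 -2.3] T [-0.06 -0.33  0.01] open 0.0109
N 2 turn/row [ 0.003  0.001 -0.002] total shift tool cm [0.05 0.53 2.3 ]
[0.003, 0.001, -0.002, 0.03, 0.27, 1.15],[0.003, 0.001, -0.002, 0.02, 0.27, 1.15],
```

Request:
servo_tool(
  moves=[
    [[0, 0, 0, 0.02, 0.18, 0.75, 0.5], [0, 0, 0, 0.02, 0.18, 0.75, 0.5], [0, 0, 0, 0, 0, 0, 0.5]],
  ],
)

```text
time: 16.93
ee_pos: [0.564, -0.3539, 0.056]
tcp_rot: [-168.9, 0.2, 77.9]
wrist_force: [-0.5, 0.3, -3.4]
opening: 0.0109
```

```bash
python3 cov.py "go(.040,.0265,11.5,n=1)"
```

```text
far edge [40.8 -0.4 34.4] near edge [-64.2   0.   55.1] F [-0.5  0.2 -3.4] rel rpy [-168.9    0.2   89.8]
t 16.93 p [ 0.564  -0.3539  0.056 ] rpy [-168.9    0.2   77.9] q [-30.5  32.4  24.3  92.4  -3.7  71.9] F [-0.5  0.3 -3.4] T [-0.09 -0.27  0.03] open 0.0109
N 1 turn/row [ 0.007  0.003 -0.004] total shift tool cm [0.02 0.08 0.76]
[0.007, 0.003, -0.004, 0.02, 0.08, 0.76],
```

Request:
servo_tool(
  moves=[
    [[0.005, 0.002, 0, 0, 0.1, 0.8, 0.5], [0, 0, 0, 0, 0, 0, 0.5], [0, 0, 0, 0, 0, 0, 0.5]],
  ],
)

```text
time: 17.18
ee_pos: [0.5629, -0.3535, 0.0463]
tcp_rot: [-168.5, 0.1, 77.9]
wrist_force: [0.1, 0.1, -2.6]
opening: 0.0104
```

```bash
python3 cov.py "go(.050,.0245,11.,n=1)"
python3 - <<'E'
from h import *
import pickle
c=imaging.calibration('wrist');im=imaging.camera('wrist');cv2.imwrite('pics/w7.png',im);pickle.dump(c,open('w7.pkl','wb'))
s=imaging.camera('scene')
cv2.imwrite('pics/s4z.png',cv2.resize(s[240:325,380:480],None,fx=6,fy=6,interpolation=2))
E
```

```text
far edge [39.5 -0.2 24.3] near edge [-65.3   0.2  45.7] F [ 0.   0.1 -2.6] rel rpy [-1.685e+02  1.000e-01  8.980e+01]
t 17.18 p [ 0.5629 -0.3535  0.0463] rpy [-1.685e+02  1.000e-01  7.790e+01] q [-30.5  32.8  23.8  91.9  -3.7  71.9] F [ 0.1  0.1 -2.6] T [-0.04 -0.25  0.01] open 0.0104
N 1 turn/row [-0.009  0.001 -0.004] total shift tool cm [ 0.01  1.01 -0.18]
[-0.009, 0.001, -0.004, 0.01, 1.01, -0.18],
```

View pics/w7.png

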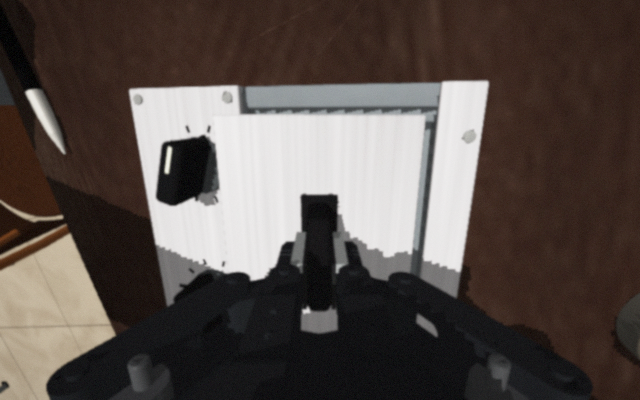

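View pics/s4z.png

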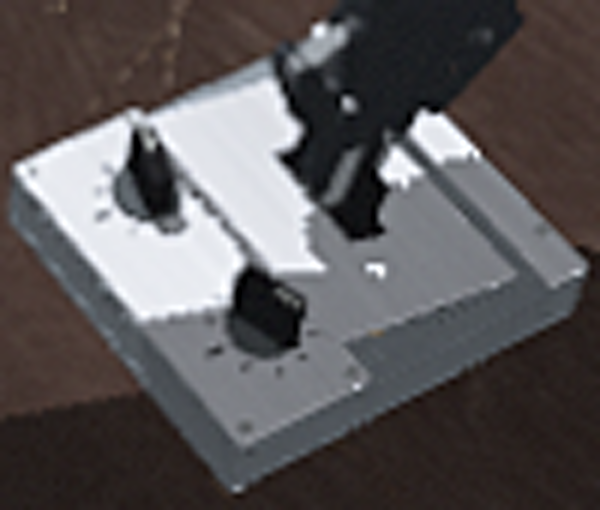

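Run:
```python
from cov import *
import pickle
c=pickle.load(open('w7.pkl','rb'));im=cv2.imread('pics/w7.png');o,p,R=cur()
f=lambda a:np.array([CX,CY,0])+Rc.apply(a)
print('wall in/out pred',proj(c,f([[.02,.0735,.03],[.02,.085,.03],[.066,.085,.036],[-.124,.085,.038]])).round(1).tolist())
print('cover edge pred',proj(c,p+R.apply([[.07,.03,H-.005],[.07,.0535,H-.005],[.07,-.0535,H-.005]])).round(1).tolist())
cv2.imwrite('pics/w7z.png',cv2.resize(im[75:135,330:500],None,fx=4.5,fy=9,interpolation=2))
where()
```

```text
wall in/out pred [[383.4, 106.4], [384.7, 82.2], [489.7, 79.2], [126.1, 88.0]]
cover edge pred [[378.4, 113.8], [425.3, 114.0], [211.2, 114.0]]
far edge [39.5 -0.2 24.3] near edge [-65.4   0.2  45.6] F [ 0.2 -0.4 -2.2] rel rpy [-1.685e+02  1.000e-01  8.980e+01]
```

View pics/w7z.png

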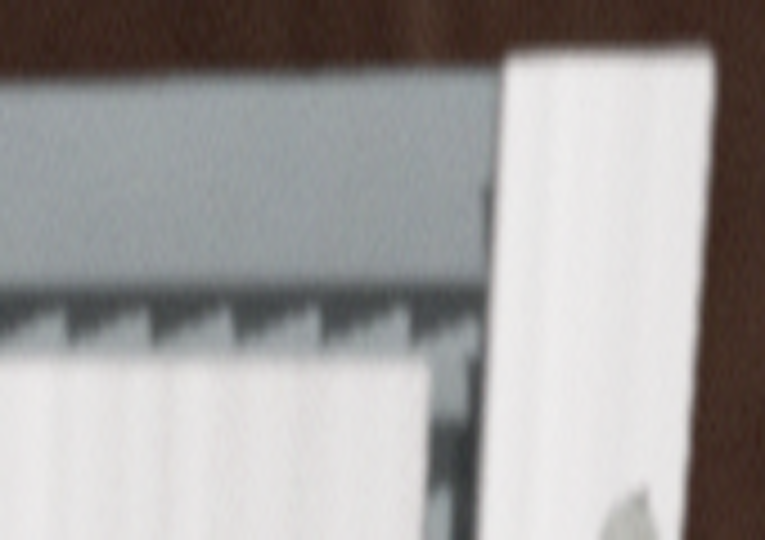

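Request:
servo_tool(
  moves=[
    [[-0.005, 0, 0, 0, 0.6, -0.12, 0.5], [-0.004, 0, 0, 0, 0.4, -0.08, 0.5], [0, 0, 0, 0, 0, 0, 0.5]],
  ],
)

```text
time: 17.53
ee_pos: [0.5734, -0.3559, 0.0466]
tcp_rot: [-169.0, 0.1, 77.9]
wrist_force: [-1.3, -1.1, -4.4]
opening: 0.0106
```

```bash
python3 cov.py "go(.0545,.0235,11.,n=1)"
```

```text
far edge [50.5 -0.4 25.1] near edge [-54.6   0.1  45.5] F [-1.1 -1.3 -4.4] rel rpy [-1.69e+02  1.00e-01  8.98e+01]
t 17.53 p [ 0.5734 -0.3559  0.0466] rpy [-1.69e+02  1.00e-01  7.79e+01] q [-30.4  33.8  25.3  91.9  -3.5  72.1] F [-1.3 -1.1 -4.4] T [-0.02 -0.01 -0.02] open 0.0106
N 1 turn/row [ 0.     0.001 -0.004] total shift tool cm [0.02 0.43 0.08]
[0, 0.001, -0.004, 0.02, 0.43, 0.08],
```

Request:
servo_tool(
  moves=[
    [[-0.005, 0, 0, 0, 0.25, 0.12, 0.5], [0, 0, 0, 0, 0.2, 0.06, 0.5], [0, 0, 0, 0, 0, 0, 0.5]],
  ],
)

```text
time: 17.78
ee_pos: [0.5772, -0.3568, 0.0442]
tcp_rot: [-169.3, 0.1, 77.9]
wrist_force: [-1.9, 0.5, -2.5]
opening: 0.0108
```

```bash
python3 cov.py "go(.0545,.0235,9,n=1)"
```

```text
far edge [54.5 -0.5 23. ] near edge [-50.7  -0.1  42.9] F [-2.   0.1 -2.5] rel rpy [-1.693e+02  1.000e-01  8.980e+01]
t 17.78 p [ 0.5772 -0.3568  0.0442] rpy [-1.693e+02  1.000e-01  7.790e+01] q [-30.3  34.2  25.6  91.6  -3.4  72.1] F [-1.9  0.5 -2.5] T [0.17 0.13 0.09] open 0.0108
N 1 turn/row [-0.031  0.001 -0.004] total shift tool cm [ 0.03 -0.04  0.11]
[-0.031, 0.001, -0.004, 0.03, -0.04, 0.11],
```

```bash
python3 cov.py "go(.0540,.0230,4,n=3)"
```

```text
far edge [54.5 -0.5 23. ] near edge [-50.7  -0.1  42.9] F [-2.   0.1 -2.5] rel rpy [-1.693e+02  1.000e-01  8.980e+01]
t 17.78 p [ 0.5772 -0.3568  0.0442] rpy [-1.693e+02  1.000e-01  7.790e+01] q [-30.3  34.2  25.6  91.6  -3.4  72.1] F [-1.9  0.5 -2.5] T [0.17 0.13 0.09] open 0.0108
N 3 turn/row [-0.039  0.    -0.001] total shift tool cm [ 0.03 -0.15  0.64]
[-0.039, 0, -0.001, 0.01, -0.05, 0.21],[-0.039, 0, -0.001, 0.01, -0.06, 0.21],[-0.039, 0, -0.001, 0.01, -0.06, 0.21],
```

Request:
servo_tool(
  moves=[
    [[-0.039, 0, 0, 0.01, -0.05, 0.21, 0.5], [-0.039, 0, 0, 0.01, -0.06, 0.21, 0.5], [-0.039, 0, 0, 0.01, -0.06, 0.21, 0.5], [0, 0, 0, 0, 0, 0, 0.5]],
  ],
)

```text
time: 18.12
ee_pos: [0.5752, -0.356, 0.0372]
tcp_rot: [-176.2, 0.1, 77.9]
wrist_force: [0.0, 0.5, -2.0]
opening: 0.0106
```

```bash
python3 cov.py "go(.0540,.0225,1,n=2)"
```

```text
far edge [54.5 -0.1 22.2] near edge [-52.2   0.2  29.3] F [-0.1  0.5 -2. ] rel rpy [-1.762e+02  1.000e-01  8.980e+01]
t 18.12 p [ 0.5752 -0.356   0.0372] rpy [-1.762e+02  1.000e-01  7.790e+01] q [-31.2  26.6  14.9  81.9  -1.4  70.9] F [ 0.   0.5 -2. ] T [-0.01 -0.08  0.02] open 0.0106
N 2 turn/row [-0.025  0.001 -0.002] total shift tool cm [-0.01 -0.1   0.24]
[-0.025, 0.001, -0.002, -0, -0.05, 0.12],[-0.025, 0.001, -0.002, -0, -0.06, 0.12],
```

Request:
servo_tool(
  moves=[
    [[-0.027, 0, 0, 0, -0.04, 0.13, 0.5], [-0.027, 0, 0, 0, -0.04, 0.13, 0.5], [0, 0, 0, 0, 0, 0, 0.5]],
  ],
)

```text
time: 18.37
ee_pos: [0.5748, -0.3559, 0.0359]
tcp_rot: [-179.3, 0.1, 77.9]
wrist_force: [-0.7, 0.0, -1.8]
opening: 0.0106
```

```bash
python3 cov.py "go(.0540,.022,0,n=1)"
```

```text
far edge [54.9 -0.1 23.8] near edge [-52.1   0.2  25. ] F [-0.7 -0.1 -1.8] rel rpy [-1.793e+02  1.000e-01  8.980e+01]
t 18.37 p [ 0.5748 -0.3559  0.0359] rpy [-1.793e+02  1.000e-01  7.790e+01] q [-31.6  23.4  10.5  77.7  -0.3  70.4] F [-0.7  0.  -1.8] T [ 0.03 -0.02 -0.01] open 0.0106
N 1 turn/row [-0.011  0.002 -0.003] total shift tool cm [-0.01 -0.1   0.24]
[-0.011, 0.002, -0.003, -0.01, -0.1, 0.24],
```

Request:
servo_tool(
  moves=[
    [[-0.011, 0, 0, 0, -0.05, 0.15, 0.5], [0, 0, 0, 0, -0.03, 0.1, 0.5], [0, 0, 0, 0, 0, 0.05, 0.5]],
  ],
)

```text
time: 18.62
ee_pos: [0.5747, -0.356, 0.0336]
tcp_rot: [-179.9, 0.2, 77.9]
wrist_force: [-0.4, -0.3, -2.8]
opening: 0.0108
```

```bash
python3 cov.py "go(.0540,.022,0,n=1)"
```

```text
far edge [54.9 -0.2 22.1] near edge [-52.1   0.1  22.2] F [-0.3 -0.4 -2.8] rel rpy [-179.9    0.2   89.8]
t 18.62 p [ 0.5747 -0.356   0.0336] rpy [-179.9    0.2   77.9] q [-31.7  22.8   9.5  76.7  -0.2  70.4] F [-0.4 -0.3 -2.8] T [0.01 0.02 0.03] open 0.0108
N 1 turn/row [-0.001  0.003 -0.003] total shift tool cm [-0.   -0.09  0.01]
[-0.001, 0.003, -0.003, -0, -0.09, 0.01],
```

Request:
servo_tool(
  moves=[
    [[0, 0, 0, 0, -0.05, 0.12, 0.5], [0, 0, 0, 0, 0, 0.1, 0.5]],
  ],
)

```text
time: 18.78
ee_pos: [0.5747, -0.356, 0.0324]
tcp_rot: [-179.9, 0.2, 77.9]
wrist_force: [-6.0, 2.3, 12.3]
opening: 0.0107
```

```bash
python3 cov.py "go(.0540,.022,0,n=1)"
```

```text
far edge [54.9 -0.3 20.8] near edge [-52.1   0.1  21. ] F [-6.3  1.  12.3] rel rpy [-179.9    0.2   89.8]
t 18.78 p [ 0.5747 -0.356   0.0324] rpy [-179.9    0.2   77.9] q [-31.7  22.9   9.4  76.6  -0.2  70.4] F [-6.   2.3 12.3] T [0.67 1.1  0.03] open 0.0107
N 1 turn/row [-0.001  0.003 -0.003] total shift tool cm [ 0.   -0.09 -0.11]
[-0.001, 0.003, -0.003, 0, -0.09, -0.11],
```

Request:
servo_tool(
  moves=[
    [[0, 0, 0, 0, 0, -0.05, 1.0], [0, 0, 0, 0, 0, 0, 1.6], [0, 0, 0, 0, 0, 0, 2.4], [0, 0, 0, 0, 0, -0.5, 3], [0, 0, 0, 0, 0, -2, 3], [0, 0, 0, 0, 0, -3, 3.5], [0, 0, 0, 0, 0, -4, 4], [0, 0, 0, 0, 0, -4, 4], [0, 0, 0, 0, 0, -2, 4], [0, 0, 0, 0, 0, 0, 4]],
  ],
)

```text
time: 19.62
ee_pos: [0.5743, -0.3547, 0.1938]
tcp_rot: [-179.6, 0.1, 78.0]
wrist_force: [1.2, -0.2, 0.4]
opening: 0.0397
```

```bash
python3 snap.py w8
python3 - <<'E'
from h import *
s=imaging.camera('scene')
cv2.imwrite('pics/s5z.png',cv2.resize(s[225:325,370:490],None,fx=5.5,fy=5.5,interpolation=2))
E
```

```text
t 19.62 p [ 0.5743 -0.3547  0.1938] rpy [-1.796e+02  1.000e-01  7.800e+01] q [-31.6  22.8  27.2  94.7  -0.2  70.4] F [ 1.2 -0.2  0.4] T [-0.05 -0.04 -0.01] open 0.0397
[[230.0, 145.6], [237.5, 229.5]]
crop origin [202 117]
```

View pics/w8.png

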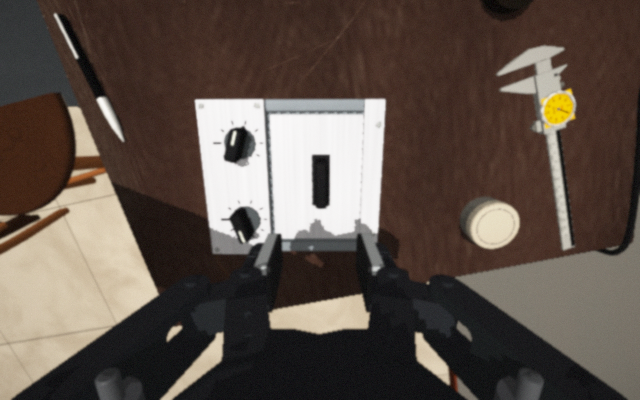

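View pics/s5z.png

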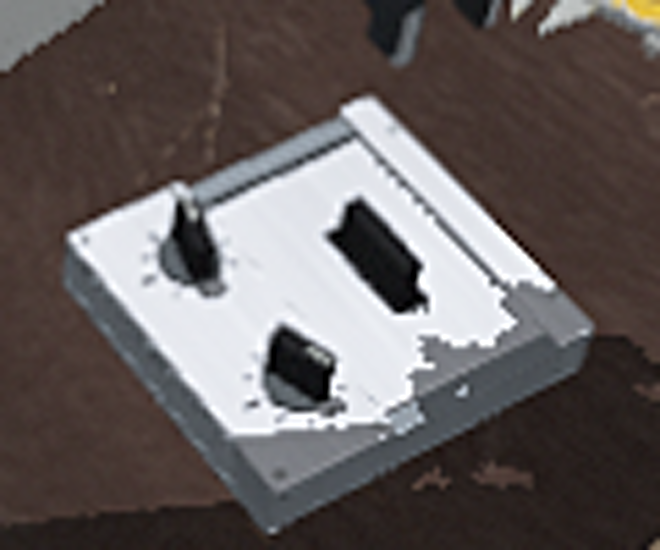

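View pics/w8z.png

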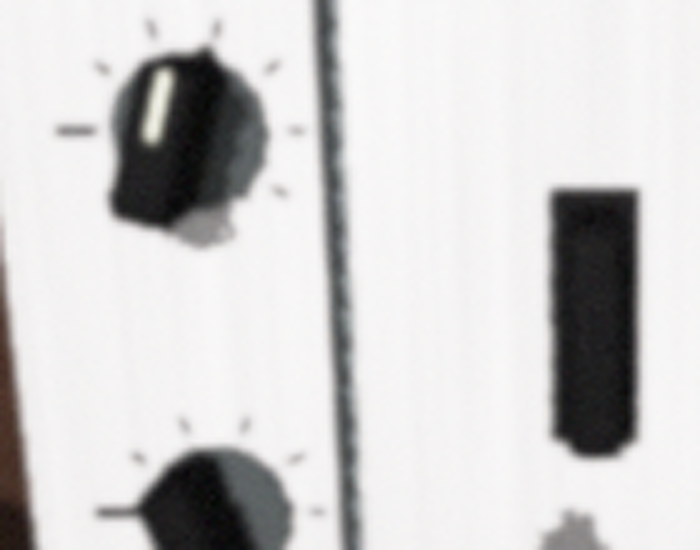

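Run:
```python
from h import *
s=imaging.camera('scene');cv2.imwrite('pics/s6.png',s)
im=cv2.imread('pics/w8.png');cv2.imwrite('pics/w8c.png',cv2.resize(im[90:260,190:395],None,fx=3.4,fy=3.4,interpolation=2))
```

```text
(no output)
```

View pics/w8c.png

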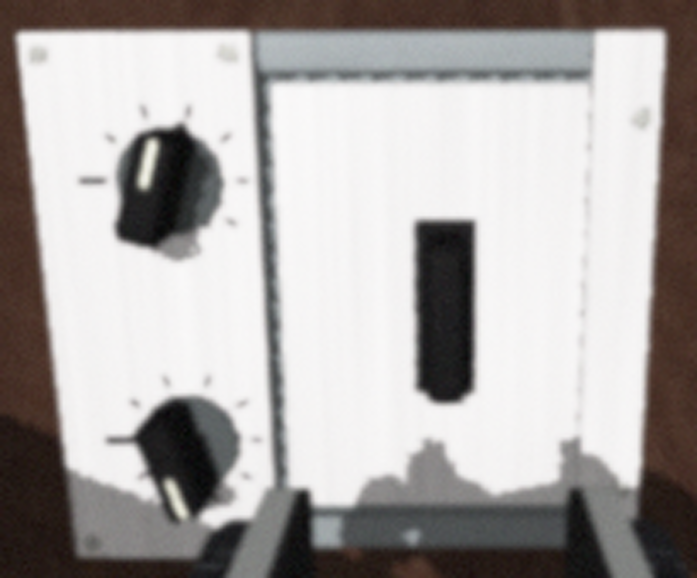

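View pics/s6.png

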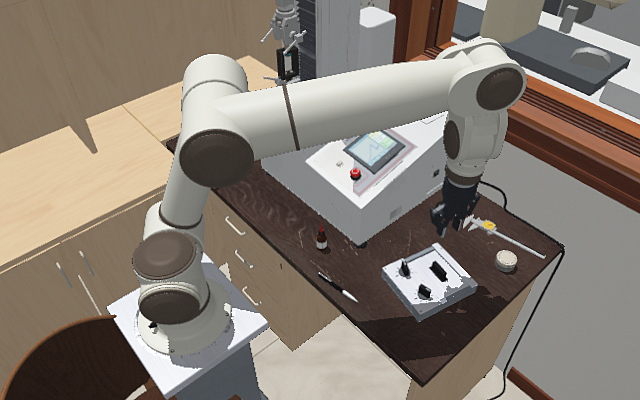

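Run:
```python
from ang import *
ang('w8',(202,117),[('L',(150,140),(164,72))],5)
ang('w8',(190,90),[('R',(168,480),(183,517)),('L',(145,187),(153,142))],3.4)
c=pickle.load(open('w8.pkl','rb'))
cc=(np.array([(272,82),(283,508),(445,225)],float)+.5)/3.4-.5+[190,90]
from cov import Rc,CX,CY
for z in(.027,):
  print((Rc.inv().apply(onz(c,cc,z)-[CX,CY,0])*1000).round(1))
cv2.imwrite('pics/top3.png',imaging.camera('top'))
```

```text
L [[0.5033, -0.2967, 0.068], [0.5094, -0.2854, 0.068]] cw 1.857 dir 61.7
R [[0.4855, -0.3813, 0.068], [0.4865, -0.3938, 0.068]] cw 4.426 dir -85.5
L [[0.5039, -0.2969, 0.068], [0.5095, -0.2858, 0.068]] cw 1.830 dir 63.3
[[-50.9  70.4  27. ]
 [-54.3 -71.1  27. ]
 [  1.8  26.6  27. ]]
```

View pics/top3.png

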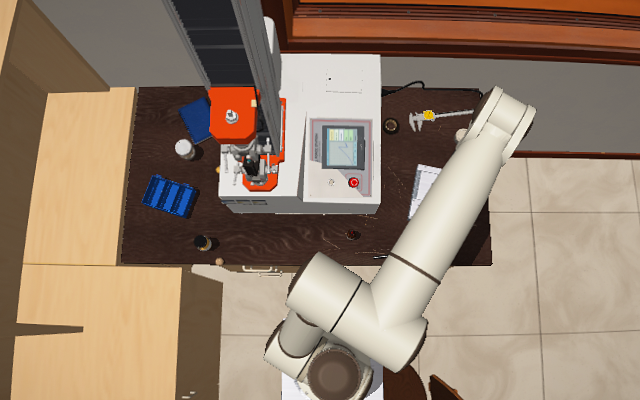

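Request:
servo_tool(
  moves=[
    [[0, 0, 0, 2, -2, -1, 4], [0, 0, 0, 2.5, -2, -2, 4], [0, 0, 0, 2, -1, -2, 4], [0, 0, 0, 0, 0, 0, 4], [0, 0, 0, 0, 0, 0, 4]],
  ],
)

```text
time: 20.23
ee_pos: [0.5338, -0.2767, 0.2248]
tcp_rot: [-178.0, -0.4, 77.9]
wrist_force: [0.0, -0.4, 0.2]
opening: 0.0399
```

```bash
python3 snap.py w9
python3 - <<'E'
from h import *
im=cv2.imread('pics/w9.png');from cov import *
import pickle
c=pickle.load(open('w9.pkl','rb'))
q=proj(c,np.array([CX,CY,0])+Rc.apply([[-.13,.09,.036],[.07,-.09,.03]]));a=q.min(0).astype(int)-5;b=q.max(0).astype(int)+5;print(a,b)
f=min(790/(b-a)[0],590/(b-a)[1]);print(f)
cv2.imwrite('pics/w9c.png',cv2.resize(im[a[1]:b[1],a[0]:b[0]],None,fx=f,fy=f,interpolation=2))
E
```

```text
t 20.23 p [ 0.5338 -0.2767  0.2248] rpy [-178.    -0.4   77.9] q [-27.3  14.3  19.9  97.7  -0.1  74.8] F [ 0.  -0.4  0.2] T [-0.06 -0.01 -0.03] open 0.0399
[[299.0, 206.0], [300.7, 273.8]]
crop origin [270 178]
[254 153] [422 297]
4.097222222222222
```

View pics/w9c.png

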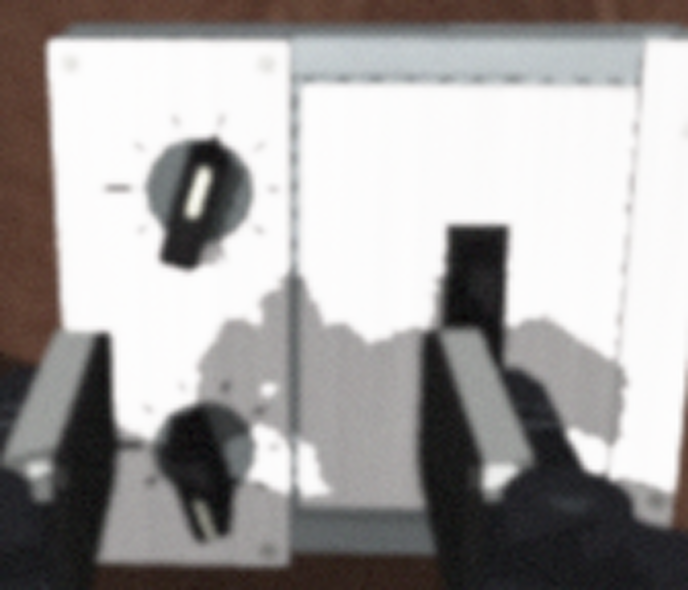

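```bash
python3 -c "
from plan import *
show();print(bot.job_done())"
```

```text
t 20.28 p [ 0.5339 -0.2768  0.225 ] rpy [-178.    -0.4   77.9] q [-27.3  14.3  20.   97.7  -0.1  74.8] F [ 0.1 -0.1  0.4] T [-0.03 -0.09  0.02] open 0.0402
the job is handed in; nothing more can be done
None
```

I closed the case and handed it in at 20.3 s. I turned the left dial to 3, then the right dial to 7. I then tucked the cover's far edge under the lip at about 11° of tilt, lowered the near edge until the cover lay flat on the ledges, and let go.

**Last checks:**
- **Dials:** after the cover was in, the left dial read 1.83–1.86 rad (target 1.885). The right read 4.43 rad (target 4.398). Both are inside the 0.17 rad tolerance, and the yellow lock discs had gone from the bay before the cover went in.
- **Cover:** before I let go, it touched the ledge at the expected height, with under 0.3° of tilt and about 12 N measured at the wrist. The last pictures show it lying straight in the bay.
- **Jar and bottle:** both were still standing in the last overhead picture. The gripper was clear of everything at hand-in.

**Did not agree or go as planned:**
- **Near edge:** one measurement put the near edge about 3 mm nearer the deck at the right end than at the left, which would be a skew of about 1.4°. The last close-up showed an even gap there, and I took the difference to be measuring error.
- **Far edge:** the tucked edge is hidden under the lip, so I could not see it directly after release.
- **Grips:** the first grips on the left dial and the cover rode up the handles, so I re-gripped both lower. I also overshot the right dial by about 4° and turned it back before letting go.

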